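Hang a washed belt pulley on the sloping drip rail

ROBOT

A 6-joint arm with a two-finger parallel gripper is mounted at the origin on the work surface. World frame = base frame: x ahead of the robot, y to its left, z up, the work surface at z = 0. Lengths are in m, angles in degrees, forces in N, time in s.
With the tool pointing down it reaches from about 0.35 to 0.875 m from the base axis. Payload 4.2 kg.
Tool frame: the origin (TCP) lies on the centre line of the jaws, within the pads' length; the fingertips stand 19 mm ahead of it and the grasp point (between the pads) is the TCP; x points along the fingers, y is the direction in which the jaws open and shut, and the axes are right-handed (so a half turn about x gives the same grasp; the last joint's range is limited). The gripper opens to 87 mm and grips with 3 to 60 N. Pads are 19 mm wide; open, the fingers measure 117 mm over their backs; the gripper's body (75 mm by 190 mm) begins 51 mm behind the grasp point.
Start: joints at [79.847, 22.042, 0.453, 0, -68.411, -14.817], TCP at [0.264, 0.567, 0.242] pointing down, gripper open.
Joint ranges: [-179.83, 179.83], [-69.29, 118.12], [-61.27, 80.66], [-181.25, 117.63], [-171.15, -9.14], [-177.46, 177.46]. Speed limits (degrees/s): [159.86, 159.86, 180, 180, 180, 180].

INTERFACE

Orientations are given as a 3x3 rotation matrix whose columns are the frame's x, y, z axes.
In Python, from station import r, viewer, job, spotter gives the robot as it stands.
- The arm moves only by the tool play_rows, never from a script. Its argument "commands" is a list of rows, each an object of numbers: "fingers": the gripper command: -1 is fully open, 1 is shut, values between are in proportion; "tx", "ty", "tz": the shift along the tool's x, y, z normalised to -1 to 1, where 1 is 750 mm; "ax", "ay", "az": the turn, a rotation vector about the tool's x, y, z normalised to -1 to 1, where 1 is pi rad. In form: [{"fingers": .., "tx": .., "ty": .., "tz": .., "ax": .., "ay": .., "az": ..}, ...]. A call has 1 to 5 rows; each row is the pose to reach, as a shift and turn from the pose commanded when the call began, along the tool's axes at that moment, turning the shorter way round; what a row does not reach only later rows make up. A row lasts 1/12 s, in which the tool goes at most 41.7 mm and 7.16 degrees, less where a joint would pass 70% of its speed; a pose out of reach is approached as far as the arm can. A call with a number of a shift or a turn outside -1 to 1 is refused whole. A call with a gripper value outside its range is refused whole. The fingers move at their own pace and stop on an object; the grip force is fixed at half the most. Time passes only in rows, so rows that repeat a pose let the fingers close. It gives the time, the measured TCP pose, the force and the opening at its end, in the units of the state.
- r.sense(): the state, without advancing time (a new reading comes with each control period).
- viewer.capture(name): name is "scene" or "top" or "wrist"; returns a dict with "image" (420x560x3 uint8, red, green, blue), "fx", "fy", "cx", "cy" (pixels), "R" (3x3) and "t" (3): a world point X has camera coordinates R X + t; the wrist camera has in their place "mount" (4x4, takes a point from camera to tool coordinates, whose origin is the TCP and whose axes are the tool frame's). Camera axes: x right, y down, z forward; pixel columns grow to the right and rows downward; lengths in m; the calibration is good to about 2 mm. The wrist camera is an equidistant fisheye: a pixel r from the principal point sees the ray r / f radians off the axis. A picture is of the moment at which its call begins: read the wrist's pose just before it. There is no depth.
- job.finish_job(): hands the job in, once; it reports no verdict.
Trained networks look in a picture, given as the dict that the camera call returned (one of the last four; its "shot" number tells which), for a name from the list of things; names that differ only in an ending like _2 or _b are one class to them, and where a whole thing is asked for, a point or a joint stands for the part that bears it (a point fixed in the world has none). Each returns a list of dicts, best first, with "score" (0 to 1); they miss things now and then, are a little off and sometimes report something else, mostly with a low value. They report only what shows in the picture. A call takes as long as a camera call. They do not tell look-alikes from the thing itself.
- spotter.find_in(name, picture): "uv" ([column, row] in pixels, amid what is visible of it).
- spotter.silhouettes(name, picture): "region" (420x560 bool, what is visible of it) and "uv" ([column, row] in pixels, amid what is visible of it).
The state is a dict: "time_s": time; "joints": joint angles; "joint_velocities": joint speeds; "effort": joint torques, N m; "tcp_pos": TCP position; "ee_rot": TCP orientation; "wrist_force": force on the tool from outside, world axes, zero at the start; "moment": the same for the moment, N m; "gripper_width": opening from 0.0 (shut) to 1.0 (fully open).
Only numpy, scipy, OpenCV 4.12 (cv2) and the standard library are available. Lean on these libraries where they do the work, as an engineer would, in place of code of your own. Each camera call takes 0.05 s, during which the arm holds its last target. There are 200 camera calls.

TASK

Take the hanger with the two white rollers and the spoked belt pulley off the parking bar and set both rollers on the open upper end of the sloping rail, feeling for the rail lightly rather than dropping the hanger or leaning on it. Push it gently through the spring dog and let go, so that it rolls down by itself and comes to rest against the rubber buffer. Leave the plain hanger on its bar, and do not disturb the idler on the bench or the bearing in the tray.

Things in the scene. Friction and masses are not known exactly. Their poses are not given: they have to be found in the camera images.
- hanger: Roller hanger to move, 0.5 to 0.8 kg. Two white flanged rollers 60 mm apart run on an 8 mm flat bar. Origin: on the bar's top line, midway between the rollers; y along the bar (front roller at -30, rear at +30 mm), z up, x across. Tread 30 mm dia, 12 mm wide; flanges 44 mm dia (7 mm below bar top, groove 13 mm wide at the rims). Off a bar: lift 12 mm, then along its -x; on: the reverse.
- hanger_grip (a point): Middle of the hanger's upright black grip: 12 mm thick in x by 24 mm in y, from z = 51 to 101 mm over the hanger's origin (this point: x -6, z 80). Take it from above with fingertips above z = 55; nothing else of the hanger stands higher than 51 mm. Axes as the hanger's.
- hanger_leg (a point): Inner face of the frame's leg at x = -12, z = -12 mm. The frame holds the rollers from its -x side only; the leg (30 mm wide in y) goes down past the bar from z = 51 to the pulley's peg. Centred on an 8 mm bar there are 8 mm of air between the leg and the bar's side; the +x side is open.
- hanger_pulley (a point): Centre of the spoked belt pulley on the hanger's peg, z = -85 mm: 80 mm across (hanger z -125 to -45), x from -5 to +20 mm; the peg's upturned end reaches x = +30. It hangs plumb under the bar.
- skid_hanger: Plain hanger, to be left alone: same frame and grip, but fixed steel skids in place of rollers and an aluminium bracket on its peg. Same axes and origin. It hangs on the same level parking bar as the roller hanger, 150 mm from it along y, on either side.
- rail_load (a point): Loading place at the rail's open upper end: point on the rail's top line for the hanger's origin (keep within -10 to +40 mm along y). y points UP the rail (6 deg slope; it runs down to -y), z square to it, x across, towards the posts. Leg on the -x side. Steel bar on edge, 8 x 25 mm; 12 mm lip at y = +79. Keep contact with rail, dog and buffer under 30 N.
- rail_slots (a point): A foot of the rail on its slotted arm (axes as rail_load). The rail is clamped in these slots and sits anywhere from -22 to +22 mm along x from rail_load, dog_passed and rail_stop; no pose tells where (height, slope, direction are true). Find it: bring the hanger in along +x, 12 mm high, until the leg touches the bar, back off 8 mm, lower. Feet under z = -20, uprights at x = 22 mm from the bar's middle.
- dog_tip (a point): Tip of the spring dog (axes as rail_load): a steel pawl on the rail's +x side, over the rollers' +x flanges, pivoted 35 mm up the rail and 31 mm above. A roller pushed down the rail lifts it with about 2 to 4 N and it drops behind; the hanger's weight alone does not. The front roller meets it with the hanger about 23 mm below rail_load. Nothing stands over 55 mm above the rail.
- dog_passed (a point): Where the hanger's origin is when both rollers are through and the dog has dropped behind: 150 mm below rail_load (axes alike, same sideways shift). Let go here or up to 60 mm further down; sooner, the dog still rubs on the rear roller and holds it. From just below the dog tip on, a keeper strip runs 41 mm over the rail, above the rollers' +x flanges, so the hanger cannot be set on there.
- rail_stop (a point): Where the hanger's origin ends, front roller against the rubber buffer: 340 mm down the rail from rail_load (axes alike, same sideways shift). The buffer is sprung and yields up to 8 mm. Let go at least 80 mm before; the hanger rolls there from the dog in about 2 s.
- idler: Bystander on the bench: black belt idler, 64 mm across, 34 mm high; origin under its middle.
- bearing: Bystander lying in the drip tray under the rail: steel bearing ring, 62 mm across, 16 mm high; origin under its middle.
Not all that is in view belongs to the job. Leave any pink look-alike of the hanger alone.

How it is judged:
By the outcome, as a careful person would: the job done as asked, in the order asked, and still so for the second after the job is handed in, with the robot touching nothing.
It also fails if it takes over 58 s, if anything falls off the work surface, if the arm or the gripper's body presses on something with over 40 N, if the wrist force passes 120 N, or if a joint passes its speed limit or range.

## Working session

There is one attempt and no reset: what is moved stays moved. The work goes in short steps, Python scripts to look and compute and a tool call to move; the robot and the scene stay as the last step left them, time stands still between calls to the robot, and variables do not carry over. Pictures are saved under pics/ and viewed, about 8 in all and at most 12, crops included, and the job is handed in when it is done.

Besides the shell and the picture viewer there is one more tool, called after "Call:" as name(argument=value, ...), one argument or row to a line, values as JSON. play_rows: Moves the arm, as the interface text tells. Its arguments: {"type":"object","properties":{"commands":{"type":"array"}},"required":["commands"]}

```bash
mkdir -p pics; ls; python3 - <<'E'
from station import r, viewer, job, spotter
import cv2, numpy as np, pickle
s=r.sense(); print({k:np.round(v,3).tolist() for k,v in s.items()})
P={}
for n in ["scene","top"]:
    p=viewer.capture(n); P[n]=p
    cv2.imwrite(f"pics/{n}0.png",p["image"][:,:,::-1])
    print(n,p["fx"],p["fy"],p["cx"],p["cy"],np.round(p["R"],3).tolist(),np.round(p["t"],3).tolist())
    for k in ["hanger","hanger_grip","hanger_pulley","hanger_leg","skid_hanger","rail_load","rail_slots","dog_tip","dog_passed","rail_stop","idler","bearing"]:
        try: print(k,[(np.round(d["uv"]).tolist(),round(float(d["score"]),2)) for d in spotter.find_in(k,p)][:4])
        except Exception as e: print(k,e)
pickle.dump(P,open("p0.pkl","wb"))
E
```

```text
pics
{'time_s': 0.0, 'joints': [79.846, 22.092, 0.38, -0.028, -68.411, -14.816], 'joint_velocities': [0.014, 0.033, 0.042, -0.013, -0.014, 0.047], 'effort': [0.0, -39.067, 18.74, 4.22, 0.011, -0.0], 'tcp_pos': [0.264, 0.566, 0.24], 'ee_rot': [[-0.001, -0.422, -0.906], [-0.002, -0.906, 0.422], [-1.0, 0.002, -0.0]], 'wrist_force': [-0.006, -0.233, -0.421], 'moment': [0.015, -0.004, 0.01], 'gripper_width': 1.0}
scene 415.11965695865837 415.11965695865837 278.19977513562225 211.760502791952 [[-0.229, 0.973, -0.006], [0.533, 0.12, -0.837], [-0.814, -0.195, -0.547]] [0.079, -0.128, 1.748]
hanger [([404.0, 223.0], 0.84), ([426.0, 221.0], 0.54)]
hanger_grip [([402.0, 222.0], 0.65), ([430.0, 218.0], 0.61)]
hanger_pulley [([400.0, 226.0], 0.93), ([429.0, 222.0], 0.55), ([182.0, 228.0], 0.5)]
hanger_leg [([407.0, 224.0], 0.88), ([429.0, 223.0], 0.56)]
skid_hanger [([356.0, 212.0], 0.58)]
rail_load [([177.0, 230.0], 0.83), ([411.0, 224.0], 0.23)]
rail_slots [([179.0, 225.0], 0.74)]
dog_tip [([183.0, 228.0], 0.57)]
dog_passed []
rail_stop [([178.0, 228.0], 0.56), ([402.0, 224.0], 0.18)]
idler [([
[... 163 characters left out ...]
.971, -0.077, -0.225], [0.224, 0.015, -0.974]] [-0.021, 0.527, 1.139]
hanger [([122.0, 204.0], 0.88), ([110.0, 297.0], 0.79), ([362.0, 190.0], 0.61)]
hanger_grip [([108.0, 300.0], 0.88), ([124.0, 204.0], 0.78)]
hanger_pulley [([122.0, 204.0], 0.8), ([110.0, 300.0], 0.59), ([378.0, 157.0], 0.49)]
hanger_leg [([119.0, 197.0], 0.74), ([109.0, 296.0], 0.62), ([202.0, 142.0], 0.27)]
skid_hanger [([176.0, 216.0], 0.87)]
rail_load [([375.0, 156.0], 0.6)]
rail_slots [([375.0, 158.0], 0.86)]
dog_tip [([377.0, 158.0], 0.95)]
dog_passed [([378.0, 157.0], 0.8), ([358.0, 193.0], 0.41)]
rail_stop [([376.0, 158.0], 0.6)]
idler [([202.0, 140.0], 0.9), ([120.0, 203.0], 0.18)]
bearing [([360.0, 190.0], 0.74)]
```

View pics/scene0.png

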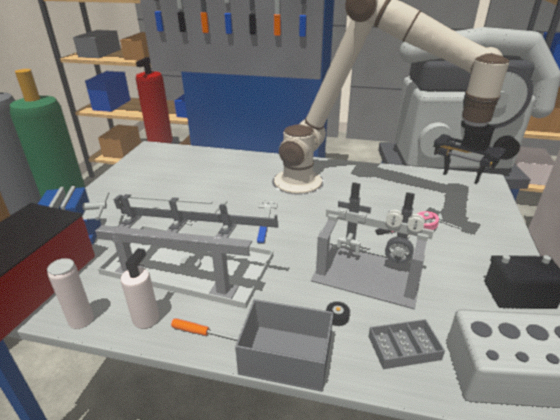

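View pics/top0.png

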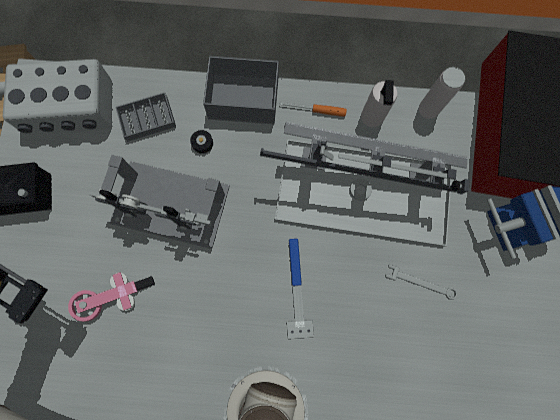

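Scene: parking stand with two hangers. The roller hanger is at about scene (403,225) / top (122,200), and the plain one at scene (355,212) / top (176,215). The pink decoy is at top (110,297). The rail runs from its open end at top (262,152) to the buffer at (460,186), with the posts on the far side. Next I'll look at enlarged crops.

```bash
python3 - <<'E'
import cv2, numpy as np, pickle
P=pickle.load(open("p0.pkl","rb"))
def crop(n,x,y,w,h):
    im=P[n]["image"][y:y+h,x:x+w,::-1]; k=4
    im=cv2.resize(im,(400,300),interpolation=cv2.INTER_CUBIC)
    im=np.clip(im.astype(float)*1.4,0,255).astype(np.uint8)
    for i in range(0,w,20): cv2.putText(im,str(x+i),(int(i*400/w),8),0,.3,(0,0,255),1); cv2.line(im,(int(i*400/w),8),(int(i*400/w),14),(0,0,255),1)
    for i in range(0,h,20): cv2.putText(im,str(y+i),(0,int(i*300/h)+4),0,.3,(0,0,255),1)
    return im
a=np.hstack([crop("scene",310,175,140,105),crop("top",80,145,160,120)])
b=np.hstack([crop("scene",90,185,200,150),crop("top",255,110,220,165)])
cv2.imwrite("pics/crop1.png",np.vstack([a,b]))
E
```

```text
(no output)
```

View pics/crop1.png

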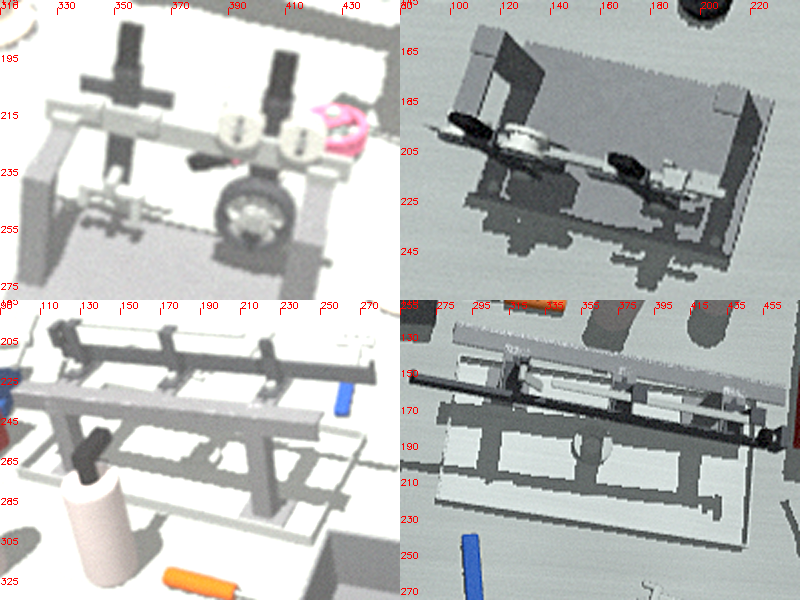

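```bash
cat > h.py <<'E'
import numpy as np, cv2, pickle
def pm(p): return np.array([[p["fx"],0,p["cx"]],[0,p["fy"],p["cy"]],[0,0,1]])@np.c_[p["R"],p["t"]]
def tri(p1,u1,p2,u2):
    X=cv2.triangulatePoints(pm(p1),pm(p2),np.array(u1,float).reshape(2,1),np.array(u2,float).reshape(2,1)).ravel(); X=X[:3]/X[3]
    e=[]
    for p,u in((p1,u1),(p2,u2)):
        q=pm(p)@np.r_[X,1]; e.append(np.hypot(*(q[:2]/q[2]-u)))
    return X,e
def proj(p,X):
    q=pm(p)@np.r_[X,1]; return q[:2]/q[2]
E
python3 - <<'E'
from h import *
P=pickle.load(open("p0.pkl","rb"))
for n,a,b in [("griptop",(408,194),(101,191)),("skidtop",(355.5,184.5),(165,208)),("railup",(277,221),(261.6,151.5)),("raildown",(127,204),(458,186)),
  ("postL",(430,229),(115,160)),("postR",(330,210),(213,183)),("idler",(339,308),(202,137))]:
    X,e=tri(P["scene"],a,P["top"],b); print(n,X.round(3),np.round(e,1))
E
```

```text
griptop [0.484 0.402 0.273] [2.  2.1]
skidtop [0.458 0.257 0.269] [1.  1.2]
railup [0.623 0.061 0.224] [1.1 1.1]
raildown [ 0.582 -0.42   0.19 ] [3.  3.2]
postL [0.578 0.433 0.217] [10.3  9.8]
postR [0.536 0.18  0.22 ] [5.2 5.4]
idler [0.721 0.247 0.04 ] [2.1 1.7]
```

Call:
play_rows(
  commands=[
    {"fingers": -1, "tx": -0.12, "ty": 0.05, "tz": -0.245, "ax": 0, "ay": 0, "az": 0},
    {"fingers": -1, "tx": -0.12, "ty": 0.05, "tz": -0.245, "ax": 0, "ay": 0, "az": 0},
    {"fingers": -1, "tx": -0.12, "ty": 0.05, "tz": -0.245, "ax": 0, "ay": 0, "az": 0},
    {"fingers": -1, "tx": -0.12, "ty": 0.05, "tz": -0.245, "ax": 0, "ay": 0, "az": 0},
    {"fingers": -1, "tx": -0.12, "ty": 0.05, "tz": -0.245, "ax": 0, "ay": 0, "az": 0},
  ],
)

```text
time_s: 1.72
tcp_pos: [0.4156, 0.4538, 0.3327]
ee_rot: [[0.0, -0.422, -0.907], [0.0, -0.907, 0.422], [-1.0, -0.0, -0.0]]
wrist_force: [1.3, 1.7, 0.9]
gripper_width: 1.002
```

Call:
play_rows(
  commands=[
    {"fingers": -1, "tx": -0.053, "ty": 0.023, "tz": -0.11, "ax": 0.195, "ay": 0, "az": 0},
    {"fingers": -1, "tx": -0.053, "ty": 0.023, "tz": -0.11, "ax": 0.195, "ay": 0, "az": 0},
    {"fingers": -1, "tx": -0.053, "ty": 0.023, "tz": -0.11, "ax": 0.195, "ay": 0, "az": 0},
    {"fingers": -1, "tx": -0.053, "ty": 0.023, "tz": -0.11, "ax": 0.195, "ay": 0, "az": 0},
    {"fingers": -1, "tx": -0.053, "ty": 0.023, "tz": -0.11, "ax": 0.195, "ay": 0, "az": 0},
  ],
)

```text
time_s: 2.13
tcp_pos: [0.4832, 0.4036, 0.3718]
ee_rot: [[0.001, -0.871, -0.492], [0.001, -0.492, 0.871], [-1.0, -0.001, 0.001]]
wrist_force: [-0.5, -0.2, 0.3]
gripper_width: 1.003
```

Call:
play_rows(
  commands=[
    {"fingers": -1, "tx": 0, "ty": 0, "tz": 0, "ax": 0.22, "ay": 0, "az": 0},
    {"fingers": -1, "tx": 0, "ty": 0, "tz": 0, "ax": 0.22, "ay": 0, "az": 0},
    {"fingers": -1, "tx": 0, "ty": 0, "tz": 0, "ax": 0.22, "ay": 0, "az": 0},
    {"fingers": -1, "tx": 0, "ty": 0, "tz": 0, "ax": 0.22, "ay": 0, "az": 0},
    {"fingers": -1, "tx": 0, "ty": 0, "tz": 0, "ax": 0.22, "ay": 0, "az": 0},
  ],
)

```text
time_s: 2.55
tcp_pos: [0.4821, 0.4045, 0.3713]
ee_rot: [[-0.0, -0.994, 0.109], [-0.0, 0.109, 0.994], [-1.0, 0.0, -0.0]]
wrist_force: [0.5, -0.5, -0.2]
gripper_width: 1.004
```

```bash
python3 - <<'E'
from station import r, viewer, job, spotter
from h import *
s=r.sense(); print({k:np.round(s[k],3).tolist() for k in ["time_s","joints","tcp_pos","ee_rot","wrist_force"]})
p=viewer.capture("wrist"); pickle.dump((s,p),open("w1.pkl","wb"))
print({k:v for k,v in p.items() if k!="image"})
for k in ["hanger","hanger_grip","skid_hanger","hanger_leg"]: print(k,[(np.round(d["uv"]).tolist(),round(float(d["score"]),2)) for d in spotter.find_in(k,p)][:4])
im=cv2.resize(p["image"][:,:,::-1],(800,600)); cv2.imwrite("pics/w1.png",np.clip(im*1.3,0,255).astype(np.uint8))
E
```

```text
{'time_s': 2.55, 'joints': [54.711, 19.469, 14.782, -0.002, -85.316, -60.947], 'tcp_pos': [0.482, 0.405, 0.371], 'ee_rot': [[-0.0, -0.994, 0.109], [-0.0, 0.109, 0.994], [-1.0, 0.0, -0.0]], 'wrist_force': [0.485, -0.497, -0.217]}
{'fx': 325.19226210127806, 'fy': 325.19226210127806, 'cx': 281.27796413628283, 'cy': 209.31649141392302, 'mount': array([[-1.16477695e-03, -2.45565508e-01,  9.69379299e-01,
        -1.42743054e-01],
       [ 9.99998639e-01,  8.46957458e-04,  1.41612154e-03,
        -1.78942830e-04],
       [-1.16877363e-03,  9.69379629e-01,  2.45564187e-01,
        -6.71642112e-02],
       [ 0.00000000e+00,  0.00000000e+00,  0.00000000e+00,
         1.00000000e+00]]), 'shot': 3}
hanger [([277.0, 184.0], 0.93), ([423.0, 180.0], 0.84)]
hanger_grip [([424.0, 180.0], 0.68), ([277.0, 188.0], 0.63)]
skid_hanger [([288.0, 44.0], 0.64)]
hanger_leg [([424.0, 177.0], 0.6), ([278.0, 184.0], 0.57)]
```

View pics/w1.png

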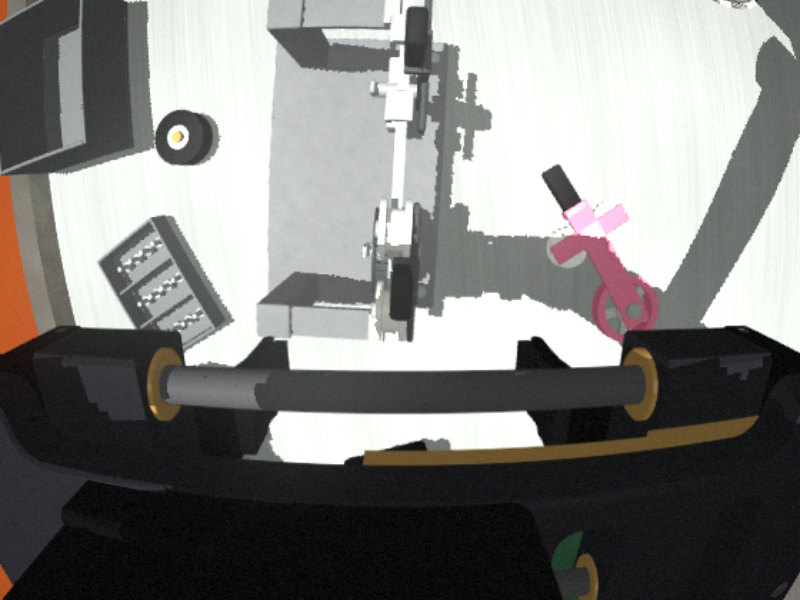

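The wrist view shows the roller hanger's grip at about (402,290) of 800x600, the plain hanger at (415,40), the bar between them at about x=398, and the pink decoy to the right. Now the edges in numbers.

```bash
cat >> h.py <<'E'
def ray(s,p,uv):
    d=np.array([uv[0]-p["cx"],uv[1]-p["cy"]]); rr=np.hypot(*d); th=rr/p["fx"]
    c=np.r_[np.sin(th)*d/max(rr,1e-9),np.cos(th)]
    M=np.array(p["mount"]); R=np.array(s["ee_rot"])
    return np.array(s["tcp_pos"])+R@M[:3,3], R@(M[:3,:3]@c)
def onz(s,p,uv,z):
    o,d=ray(s,p,uv); return o+d*(z-o[2])/d[2]
E
python3 - <<'E'
from h import *
s,p=pickle.load(open("w1.pkl","rb")); g=p["image"].mean(2)
print("grip rows")
for v in range(176,230,3):
    w=np.where(g[v,260:310]<45)[0]+260; print(v,(w.min(),w.max()) if len(w) else None, g[v,270:292:3].astype(int))
print("bar")
for v in range(86,142,6): print(v,g[v,270:302].astype(int))
print("skid")
for v in range(2,54,4):
    w=np.where(g[v,270:320]<45)[0]+270; print(v,(w.min(),w.max()) if len(w) else None)
for uv,z in [((281.7,210.7),.271),((281.7,210.7),.251)]: print(onz(s,p,uv,z))
E
```

```text
grip rows
176 None [ 99  97  99  98 115 122  53  55]
179 None [ 97 100  96  82 110 114  52  48]
182 None [ 94 183  56  56  57  53  54  52]
185 (np.int64(277), np.int64(285)) [ 97 184  47  38  37  44  50  52]
188 (np.int64(275), np.int64(287)) [ 93 186  39  40  39  37  50  55]
191 (np.int64(275), np.int64(288)) [97 95 35 39 34 39 44 48]
194 (np.int64(275), np.int64(288)) [90 86 39 39 45 39 42 52]
197 (np.int64(274), np.int64(288)) [82 86 39 40 39 42 39 55]
200 (np.int64(274), np.int64(288)) [79 71 39 40 40 37 36 55]
203 (np.int64(274), np.int64(288)) [102  73  37  40  40  43  43  55]
206 (np.int64(274), np.int64(288)) [122  64  40  37  40  37  42  57]
209 (np.int64(274), np.int64(288)) [125  49  39  40  37  40  44  57]
212 (np.int64(274), np.int64(287)) [127  51  40  37  39  38  45  58]
215 (np.int64(273), np.int64(287)) [133  37  36  37  36  38  49 158]
218 (np.int64(273), np.int64(287)) [134  41  40  37  38  35  48 195]
221 (np.int64(274), np.int64(287)) [130  45  38  41  37  36  50 199]
224 None [126 128 100  70  73  46  51 202]
227 None [125 123 127 119 129  47  52 204]
bar
86 [17
[... 947 characters left out ...]
8 153 150 169 206 208 208 207 207 207 205 179 152 152 153 155 156
 153 156 158 157 156 155 156 155 157 157 159 157 158 154]
134 [150 148 148 153 182 207 205 209 207 208 208 200 164 154 154 153 150 152
 153 152 152 155 155 155 154 153 156 153 153 150 158 156]
140 [165 132 152 151 113 105 104 102 131 206 205 198 155 154 158 162 158 153
 151 156 155 156 155 156 158 154 157 155 154 155 155 155]
skid
2 None
6 None
10 None
14 None
18 None
22 None
26 None
30 (np.int64(286), np.int64(286))
34 (np.int64(284), np.int64(296))
38 (np.int64(285), np.int64(292))
42 (np.int64(284), np.int64(295))
46 (np.int64(286), np.int64(293))
50 None
[0.48105606 0.40007455 0.271     ]
[0.48155929 0.40520647 0.251     ]
```

```bash
python3 - <<'E'
from h import *
s,p=pickle.load(open("w1.pkl","rb"))
a=onz(s,p,(279.9,98),.17); b=onz(s,p,(277.9,134),.17); d=b-a; print(a,b,"bar yaw (from +y toward +x)",np.degrees(np.arctan2(d[0],d[1])))
o,_=ray(s,p,(280,200)); print("cam",o)
for z in (.265,.271,.277):
    f=onz(s,p,(280.7,223),z); print(z,"far edge",f, "mid col", onz(s,p,(280.9,212),z))
E
```

```text
[0.47245697 0.30527962 0.17      ] [0.47865408 0.34300997 0.17      ] bar yaw (from +y toward +x) 9.32739521083158
cam [0.47494155 0.33771884 0.51401121]
0.265 far edge [0.48308851 0.41161799 0.265     ] mid col [0.48195048 0.40260248 0.265     ]
0.271 far edge [0.4828922  0.40983737 0.271     ] mid col [0.4817816  0.40103909 0.271     ]
0.277 far edge [0.4826959  0.40805674 0.277     ] mid col [0.48161272 0.3994757  0.277     ]
```

Call:
play_rows(
  commands=[
    {"fingers": -1, "tx": 0.03, "ty": 0, "tz": -0.0088, "ax": 0.0172, "ay": 0, "az": 0},
    {"fingers": -1, "tx": 0.06, "ty": 0, "tz": -0.0088, "ax": 0.0172, "ay": 0, "az": 0},
    {"fingers": -1, "tx": 0.1, "ty": 0, "tz": -0.0088, "ax": 0.0172, "ay": 0, "az": 0},
    {"fingers": -1, "tx": 0.13, "ty": 0, "tz": -0.0088, "ax": 0.0172, "ay": 0, "az": 0},
    {"fingers": -1, "tx": 0.157, "ty": 0, "tz": -0.0088, "ax": 0.0172, "ay": 0, "az": 0},
  ],
)

```text
time_s: 3.22
tcp_pos: [0.4809, 0.3975, 0.2518]
ee_rot: [[-0.001, -0.988, 0.154], [-0.001, 0.154, 0.988], [-1.0, 0.001, -0.001]]
wrist_force: [0.5, 0.5, 0.1]
gripper_width: 1.001
```

```bash
python3 - <<'E'
from station import r, viewer, job, spotter
from h import *
s=r.sense(); print({k:np.round(s[k],3).tolist() for k in ["time_s","tcp_pos","ee_rot","wrist_force"]})
p=viewer.capture("wrist"); pickle.dump((s,p),open("w2.pkl","wb"))
q=viewer.capture("top")
im=np.vstack([cv2.resize(p["image"][120:390,140:420],(560,400))[:300], ])
im=cv2.resize(p["image"][130:340,140:420],(560,420)); t=cv2.resize(q["image"][150:250,70:230],(560,350))[:180]
cv2.imwrite("pics/w2.png",np.clip(1.3*np.vstack([im,t])[:,:,::-1],0,255).astype(np.uint8))
E
```

```text
{'time_s': 3.217, 'tcp_pos': [0.481, 0.398, 0.252], 'ee_rot': [[-0.001, -0.988, 0.154], [-0.001, 0.154, 0.988], [-1.0, 0.001, -0.001]], 'wrist_force': [0.544, 0.465, 0.071]}
```

View pics/w2.png

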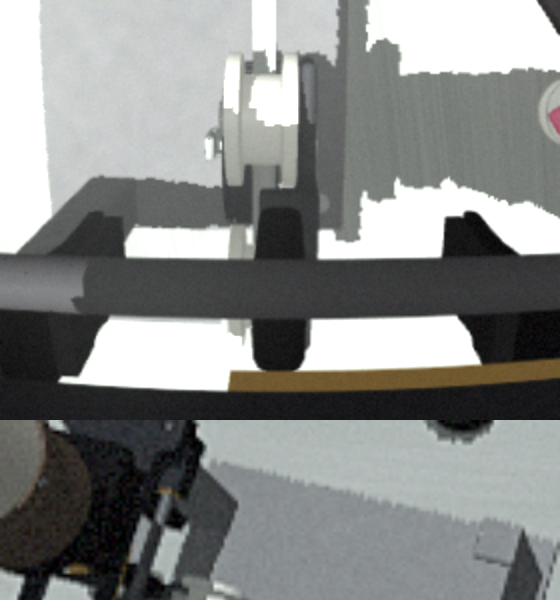

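The grip at (280,290) stands centred between the fingers at about (100,290) and (460,290), with the front roller at (262,125). I'll close on it.

Call:
play_rows(
  commands=[
    {"fingers": 1, "tx": 0, "ty": 0, "tz": 0, "ax": 0, "ay": 0, "az": 0},
    {"fingers": 1, "tx": 0, "ty": 0, "tz": 0, "ax": 0, "ay": 0, "az": 0},
    {"fingers": 1, "tx": 0, "ty": 0, "tz": 0, "ax": 0, "ay": 0, "az": 0},
    {"fingers": 1, "tx": 0, "ty": 0, "tz": 0, "ax": 0, "ay": 0, "az": 0},
    {"fingers": 1, "tx": 0, "ty": 0, "tz": 0, "ax": 0, "ay": 0, "az": 0},
  ],
)

```text
time_s: 3.73
tcp_pos: [0.4816, 0.3983, 0.2548]
ee_rot: [[0.001, -0.988, 0.156], [0.002, 0.156, 0.988], [-1.0, -0.001, 0.002]]
wrist_force: [-0.8, 0.1, -0.8]
gripper_width: 0.71
```

Call:
play_rows(
  commands=[
    {"fingers": 1, "tx": 0, "ty": 0, "tz": 0, "ax": 0, "ay": 0, "az": 0},
    {"fingers": 1, "tx": 0, "ty": 0, "tz": 0, "ax": 0, "ay": 0, "az": 0},
    {"fingers": 1, "tx": 0, "ty": 0, "tz": 0, "ax": 0, "ay": 0, "az": 0},
  ],
)

```text
time_s: 3.98
tcp_pos: [0.4814, 0.398, 0.2537]
ee_rot: [[0.0, -0.988, 0.156], [0.0, 0.156, 0.988], [-1.0, -0.0, 0.0]]
wrist_force: [-0.0, 0.1, -0.1]
gripper_width: 0.477
```

Call:
play_rows(
  commands=[
    {"fingers": 1, "tx": 0, "ty": 0, "tz": 0, "ax": 0, "ay": 0, "az": 0},
    {"fingers": 1, "tx": 0, "ty": 0, "tz": 0, "ax": 0, "ay": 0, "az": 0},
    {"fingers": 1, "tx": 0, "ty": 0, "tz": 0, "ax": 0, "ay": 0, "az": 0},
    {"fingers": 1, "tx": 0, "ty": 0, "tz": 0, "ax": 0, "ay": 0, "az": 0},
    {"fingers": 1, "tx": 0, "ty": 0, "tz": 0, "ax": 0, "ay": 0, "az": 0},
  ],
)

```text
time_s: 4.4
tcp_pos: [0.4816, 0.398, 0.2535]
ee_rot: [[0.001, -0.988, 0.156], [-0.0, 0.156, 0.988], [-1.0, -0.001, 0.0]]
wrist_force: [0.6, -0.6, -1.5]
gripper_width: 0.133
```

Call:
play_rows(
  commands=[
    {"fingers": 1, "tx": 0, "ty": 0, "tz": 0, "ax": 0, "ay": 0, "az": 0},
    {"fingers": 1, "tx": 0, "ty": 0, "tz": 0, "ax": 0, "ay": 0, "az": 0},
    {"fingers": 1, "tx": 0, "ty": 0, "tz": 0, "ax": 0, "ay": 0, "az": 0},
  ],
)

```text
time_s: 4.65
tcp_pos: [0.4816, 0.398, 0.2535]
ee_rot: [[0.0, -0.988, 0.156], [0.0, 0.156, 0.988], [-1.0, -0.0, 0.0]]
wrist_force: [1.5, 0.4, -1.0]
gripper_width: 0.136
```

Call:
play_rows(
  commands=[
    {"fingers": 1, "tx": -0.006, "ty": 0, "tz": 0, "ax": 0, "ay": 0, "az": 0},
    {"fingers": 1, "tx": -0.012, "ty": 0, "tz": 0, "ax": 0, "ay": 0, "az": 0},
    {"fingers": 1, "tx": -0.017, "ty": 0, "tz": 0, "ax": 0, "ay": 0, "az": 0},
    {"fingers": 1, "tx": -0.017, "ty": 0, "tz": 0, "ax": 0, "ay": 0, "az": 0},
    {"fingers": 1, "tx": -0.017, "ty": 0, "tz": 0, "ax": 0, "ay": 0, "az": 0},
  ],
)

```text
time_s: 5.07
tcp_pos: [0.4812, 0.398, 0.2662]
ee_rot: [[-0.0, -0.988, 0.156], [0.0, 0.156, 0.988], [-1.0, 0.0, 0.0]]
wrist_force: [-0.7, -0.3, -5.6]
gripper_width: 0.135
```

Call:
play_rows(
  commands=[
    {"fingers": 1, "tx": -0.017, "ty": 0.015, "tz": 0, "ax": 0, "ay": 0, "az": 0},
    {"fingers": 1, "tx": -0.017, "ty": 0.035, "tz": 0, "ax": 0, "ay": 0, "az": 0},
    {"fingers": 1, "tx": -0.017, "ty": 0.055, "tz": 0, "ax": 0, "ay": 0, "az": 0},
    {"fingers": 1, "tx": -0.017, "ty": 0.08, "tz": 0, "ax": 0, "ay": 0, "az": 0},
    {"fingers": 1, "tx": -0.017, "ty": 0.1, "tz": 0, "ax": 0, "ay": 0, "az": 0},
  ],
)

```text
time_s: 5.48
tcp_pos: [0.4087, 0.4075, 0.2742]
ee_rot: [[0.001, -0.987, 0.158], [-0.008, 0.158, 0.987], [-1.0, -0.002, -0.007]]
wrist_force: [16.3, -3.4, -19.8]
gripper_width: 0.17
```

I made a mistake: rows are relative to the current commanded pose, so the -0.017 lifted a second time and something is catching on the bar. I'll stop and look.

```bash
python3 - <<'E'
from station import r, viewer, job, spotter
from h import *
s=r.sense(); print({k:np.round(s[k],3).tolist() for k in ["time_s","tcp_pos","ee_rot","wrist_force","moment","gripper_width"]})
p=viewer.capture("wrist"); q=viewer.capture("scene")
s=r.sense(); print({k:np.round(s[k],3).tolist() for k in ["time_s","tcp_pos","wrist_force","moment","gripper_width"]})
im=cv2.resize(p["image"][0:315,140:420],(533,600),interpolation=cv2.INTER_CUBIC); t=cv2.resize(q["image"][170:310,310:450],(267,267),interpolation=cv2.INTER_CUBIC)
t=np.vstack([t,np.zeros((333,267,3),np.uint8)])
cv2.imwrite("pics/w3.png",np.clip(1.3*np.hstack([im,t])[:,:,::-1],0,255).astype(np.uint8))
E
```

```text
{'time_s': 5.483, 'tcp_pos': [0.409, 0.408, 0.274], 'ee_rot': [[0.001, -0.987, 0.158], [-0.008, 0.158, 0.987], [-1.0, -0.002, -0.007]], 'wrist_force': [16.281, -3.366, -19.82], 'moment': [-0.711, -5.045, 0.002], 'gripper_width': 0.17}
{'time_s': 5.583, 'tcp_pos': [0.408, 0.408, 0.276], 'wrist_force': [13.209, -2.198, -16.656], 'moment': [-0.549, -4.114, 0.006], 'gripper_width': 0.156}
```

View pics/w3.png

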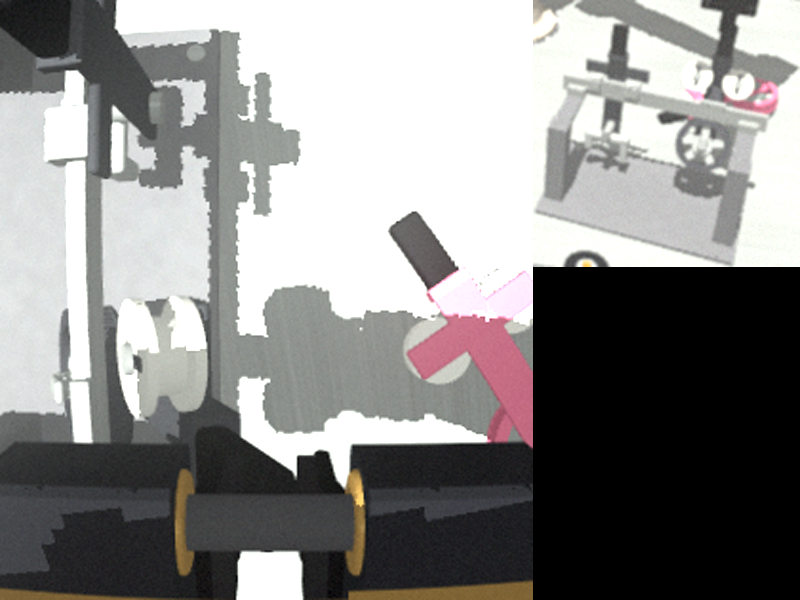

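The rollers are off the bar, but the pulley is still under it (peg end at (65,385)), wedged from below with the hanger slightly tilted. I'll lower it 14 mm to free it.

Call:
play_rows(
  commands=[
    {"fingers": 1, "tx": 0.006, "ty": -0.004, "tz": 0, "ax": 0, "ay": 0, "az": 0},
    {"fingers": 1, "tx": 0.012, "ty": -0.008, "tz": 0, "ax": 0, "ay": 0, "az": 0},
    {"fingers": 1, "tx": 0.017, "ty": -0.012, "tz": 0, "ax": 0, "ay": 0, "az": 0},
    {"fingers": 1, "tx": 0.017, "ty": -0.012, "tz": 0, "ax": 0, "ay": 0, "az": 0},
  ],
)

```text
time_s: 5.92
tcp_pos: [0.4152, 0.4079, 0.265]
ee_rot: [[-0.003, -0.988, 0.157], [-0.001, 0.157, 0.988], [-1.0, 0.003, -0.002]]
wrist_force: [-1.3, -0.3, -5.1]
gripper_width: 0.121
```

```bash
python3 - <<'E'
from station import r
import numpy as np
s=r.sense(); print({k:np.round(s[k],3).tolist() for k in ["time_s","tcp_pos","wrist_force","moment","gripper_width"]})
E
```

```text
{'time_s': 5.917, 'tcp_pos': [0.415, 0.408, 0.265], 'wrist_force': [-1.256, -0.282, -5.11], 'moment': [0.092, 0.667, 0.073], 'gripper_width': 0.121}
```

Call:
play_rows(
  commands=[
    {"fingers": 1, "tx": 0, "ty": 0, "tz": 0, "ax": 0, "ay": 0, "az": 0},
    {"fingers": 1, "tx": 0, "ty": 0, "tz": 0, "ax": 0, "ay": 0, "az": 0},
  ],
)

```text
time_s: 6.08
tcp_pos: [0.4166, 0.4085, 0.2669]
ee_rot: [[0.002, -0.988, 0.156], [0.001, 0.156, 0.988], [-1.0, -0.002, 0.001]]
wrist_force: [1.0, -0.4, -5.2]
gripper_width: 0.127
```

```bash
python3 - <<'E'
from station import r, viewer, job, spotter
from h import *
s=r.sense(); print({k:np.round(s[k],3).tolist() for k in ["time_s","tcp_pos","ee_rot","wrist_force","moment","gripper_width"]})
p=viewer.capture("wrist"); q=viewer.capture("scene"); pickle.dump((s,p,q),open("w4.pkl","wb"))
im=cv2.resize(p["image"][90:370,140:420],(500,500),interpolation=cv2.INTER_CUBIC); t=cv2.resize(q["image"][150:290,360:444],(300,500),interpolation=cv2.INTER_CUBIC)
cv2.imwrite("pics/w4.png",np.clip(1.4*np.hstack([im,t])[:,:,::-1],0,255).astype(np.uint8))
E
```

```text
{'time_s': 6.083, 'tcp_pos': [0.417, 0.409, 0.267], 'ee_rot': [[0.002, -0.988, 0.156], [0.001, 0.156, 0.988], [-1.0, -0.002, 0.001]], 'wrist_force': [0.977, -0.383, -5.178], 'moment': [0.015, -0.535, -0.034], 'gripper_width': 0.127}
```

View pics/w4.png

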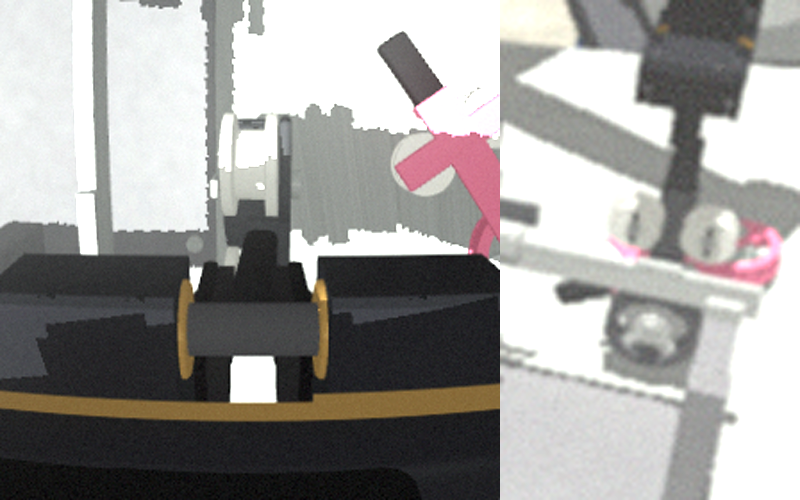

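The hanger hangs free again, clear of the bar by about 60 mm. I need to check whether it slipped or tilted in the jaws, so I'll overlay a model of the rigid grasp on the pictures from before and after.

```bash
cat >> h.py <<'E'
def wproj(s,p,X):
    M=np.array(p["mount"]); R=np.array(s["ee_rot"])
    t=R.T@(np.asarray(X)-np.array(s["tcp_pos"])); c=M[:3,:3].T@(t-M[:3,3])
    th=np.arctan2(np.hypot(c[0],c[1]),c[2]); k=p["fx"]*th/np.hypot(c[0],c[1])
    return np.array([p["cx"]+k*c[0],p["cy"]+k*c[1]])
def model():
    a=np.linspace(0,2*np.pi,40); L=[]
    for yy in(-.03,.03):
        for x in(.0065,-.0065): L.append(np.c_[0*a+x,yy+.022*np.cos(a),.022*np.sin(a)+.015])
    for x in (-.005,.02): L.append(np.c_[0*a+x,.04*np.cos(a),.04*np.sin(a)-.085])
    for z in(.051,.101): L.append(np.array([[-.012,-.012,z],[0,-.012,z],[0,.012,z],[-.012,.012,z],[-.012,-.012,z]]))
    return L
def draw(im,f,R,o,org,k,crop):
    for l in model():
        q=np.array([(f(o+R@x)-crop)*k for x in l]).astype(int)
        cv2.polylines(im,[q],False,(0,0,255),1)
E
python3 - <<'E'
from h import *
s2,p2=pickle.load(open("w2.pkl","rb")); s4,p4,q4=pickle.load(open("w4.pkl","rb"))
a=np.radians(9.2); Rh=np.array([[np.cos(a),np.sin(a),0],[-np.sin(a),np.cos(a),0],[0,0,1]])
o2=np.array([.481,.398,.171])+Rh@[.006,0,0]
s2n=dict(s2)
o4=o2+np.array(s4["tcp_pos"])-np.array([.4816,.398,.2535])
print(o4, [x.round(0) for x in (proj(q4,o4),)])
def pan(im,f,o,c,w,h,k):
    I=np.clip(1.4*cv2.resize(im[c[1]:c[1]+h,c[0]:c[0]+w,::-1],(w*k,h*k),interpolation=cv2.INTER_CUBIC).astype(float),0,255).astype(np.uint8).copy()
    draw(I,f,Rh,o,None,k,np.array(c)); return I
A=pan(p2["image"],lambda X:wproj(s2,p2,X),o2,(225,130),90,190,3)
B=pan(p4["image"],lambda X:wproj(s4,p4,X),o4,(225,130),90,190,3)
C=pan(q4["image"],lambda X:proj(q4,X),o4,(375,165),65,142,4)
cv2.imwrite("pics/ov.png",np.hstack([A,B,C[:570]]) if C.shape[0]>=570 else np.hstack([A[:568],B[:568],C[:568]]))
E
```

```text
[0.42193436 0.40757651 0.18443998] [array([406., 209.])]
```

View pics/ov.png

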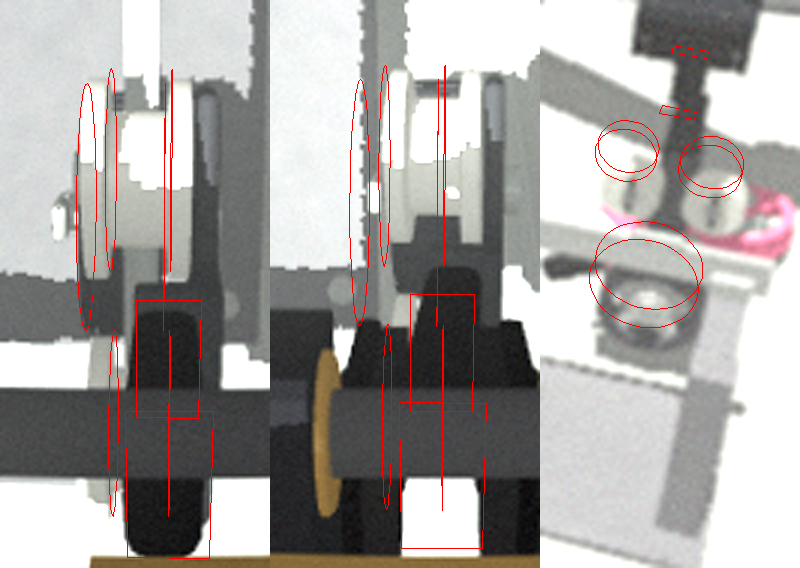

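```bash
cat > fit.py <<'E'
from h import *
from scipy.optimize import least_squares
from scipy.spatial.transform import Rotation as Ro
P=pickle.load(open("p0.pkl","rb")); s2,p2=pickle.load(open("w2.pkl","rb"))
a=np.radians(9.2); Rh=np.array([[np.cos(a),np.sin(a),0],[-np.sin(a),np.cos(a),0],[0,0,1]])
o2=np.array([.481,.398,.171])+Rh@[.006,0,0]
G=np.array([-.006,0,.08])
W=[(.012,-.03,.035),(-.012,-.03,.035),(0,-.052,.015),(-.006,-.012,.055)]
S=[(.01,-.03,.015),(.01,.03,.015),(.02,0,-.085)]
A_w=[(253.3,None),(288.3,None),(None,156),(281,233)]
A_s=[(394,220.5),(416,222),(398.5,249)]
def pred(v,s,p,q,tcp):
    dx,dy,dz,th,ph=v
    R=Rh@Ro.from_euler('yx',[th,ph]).as_matrix(); g=o2+Rh@(G+[dx,dy,dz])+tcp
    f=lambda x:g+R@(np.array(x)-G)
    return [wproj(s,p,f(x)) for x in W],[proj(q,f(x)) for x in S]
w0,s0=pred([0]*5,s2,p2,P["scene"],np.zeros(3))
print("A check wrist",[ (u.round(1),o) for u,o in zip(w0,A_w)]); print("scene",[(u.round(1),o) for u,o in zip(s0,A_s)])
def fit(s,p,q,B_w,B_s,tcp):
    def res(v):
        w,c=pred(v,s,p,q,tcp); e=[]
        for u,u0,b,a_ in zip(w,w0,B_w,A_w):
            for i in(0,1):
                if b[i] is not None and a_[i] is not None: e.append((u[i]-u0[i])-(b[i]-a_[i]))
        for u,u0,b,a_ in zip(c,s0,B_s,A_s):
            e+=list((u-u0)-(np.array(b)-a_))
        return e+[v[1]*300,v[4]*20]
    r=least_squares(res,[0]*5); return r.x,np.round(r.fun,1)
if __name__=="__main__":
    s4,p4,q4=pickle.load(open("w4.pkl","rb"))
    x,e=fit(s4,p4,q4,[(263.3,None),(295.7,None),(None,152.7),(285,219)],[(398.75,213.75),(418.75,216.25),(402.5,238.75)],np.array(s4["tcp_pos"])-[.4816,.398,.2535])
    print("dx,dy,dz mm",(x[:3]*1e3).round(1),"tilt,pitch deg",np.degrees(x[3:]).round(1),e)
E
python3 fit.py
```

```text
A check wrist [(array([251. , 192.7]), (253.3, None)), (array([291.6, 192.9]), (288.3, None)), (array([272.2, 153. ]), (None, 156)), (array([281.3, 232.4]), (281, 233))]
scene [(array([391.7, 219.9]), (394, 220.5)), (array([413.6, 224.5]), (416, 222)), (array([396.7, 252.2]), (398.5, 249))]
dx,dy,dz mm [  0.6   2.3 -32.5] tilt,pitch deg [ 6.1 -0.8] [ 1.7 -1.9  0.9  0.2 -0.5 -1.1 -0.3 -0.3 -1.4 -0.7 -0.   0.7 -0.3]
```

The fit gives a slip of about 30 mm down the jaws and a tilt of about 6°, so this grip is not sound. I'll hang it back on its own bar and regrip: raise it 32 mm (it is clear of the bar here) and undo the tilt.

Call:
play_rows(
  commands=[
    {"fingers": 1, "tx": -0.009, "ty": 0, "tz": 0, "ax": 0, "ay": 0, "az": -0.007},
    {"fingers": 1, "tx": -0.018, "ty": 0, "tz": 0, "ax": 0, "ay": 0, "az": -0.014},
    {"fingers": 1, "tx": -0.027, "ty": 0, "tz": 0, "ax": 0, "ay": 0, "az": -0.021},
    {"fingers": 1, "tx": -0.036, "ty": 0, "tz": 0, "ax": 0, "ay": 0, "az": -0.028},
    {"fingers": 1, "tx": -0.043, "ty": 0, "tz": 0, "ax": 0, "ay": 0, "az": -0.034},
  ],
)

```text
time_s: 6.6
tcp_pos: [0.4159, 0.4086, 0.3001]
ee_rot: [[0.108, -0.982, 0.155], [-0.015, 0.155, 0.988], [-0.994, -0.109, 0.002]]
wrist_force: [-1.1, 1.5, -4.8]
gripper_width: 0.125
```

Call:
play_rows(
  commands=[
    {"fingers": 1, "tx": 0, "ty": 0, "tz": 0, "ax": 0, "ay": 0, "az": 0},
    {"fingers": 1, "tx": 0, "ty": 0, "tz": 0, "ax": 0, "ay": 0, "az": 0},
    {"fingers": 1, "tx": 0, "ty": 0, "tz": 0, "ax": 0, "ay": 0, "az": 0},
  ],
)

```text
time_s: 6.85
tcp_pos: [0.4159, 0.4082, 0.2983]
ee_rot: [[0.105, -0.982, 0.156], [-0.017, 0.155, 0.988], [-0.994, -0.106, -0.0]]
wrist_force: [-0.1, 0.0, -5.4]
gripper_width: 0.131
```

```bash
python3 - <<'E'
from station import r, viewer, job, spotter
from h import *
s=r.sense(); print({k:np.round(s[k],3).tolist() for k in ["time_s","tcp_pos","ee_rot","wrist_force","moment","gripper_width"]})
p=viewer.capture("wrist"); q=viewer.capture("scene"); pickle.dump((s,p,q),open("w5.pkl","wb"))
a=np.radians(9.2); Rh=np.array([[np.cos(a),np.sin(a),0],[-np.sin(a),np.cos(a),0],[0,0,1]])
o=np.array(s["tcp_pos"])-Rh@[-.006,0,.112]
def pan(im,f,o,c,w,h,k,kw):
    I=np.clip(1.4*cv2.resize(im[c[1]:c[1]+h,c[0]:c[0]+w,::-1],(w*k,h*k),interpolation=cv2.INTER_CUBIC).astype(float),0,255).astype(np.uint8).copy()
    if kw: draw(I,f,Rh,o,None,k,np.array(c)); 
    return I
B=pan(p["image"],lambda X:wproj(s,p,X),o,(180,120),130,140,4,1)
C=pan(q["image"],lambda X:proj(q,X),o,(375,165),70,140,4,1)
cv2.imwrite("pics/w5.png",np.hstack([B,C])); print(o)
E
```

```text
{'time_s': 6.85, 'tcp_pos': [0.416, 0.408, 0.298], 'ee_rot': [[0.105, -0.982, 0.156], [-0.017, 0.155, 0.988], [-0.994, -0.106, -0.0]], 'wrist_force': [-0.127, 0.002, -5.449], 'moment': [0.216, 0.544, 0.019], 'gripper_width': 0.131}
[0.42177517 0.40723722 0.18628506]
```

View pics/w5.png

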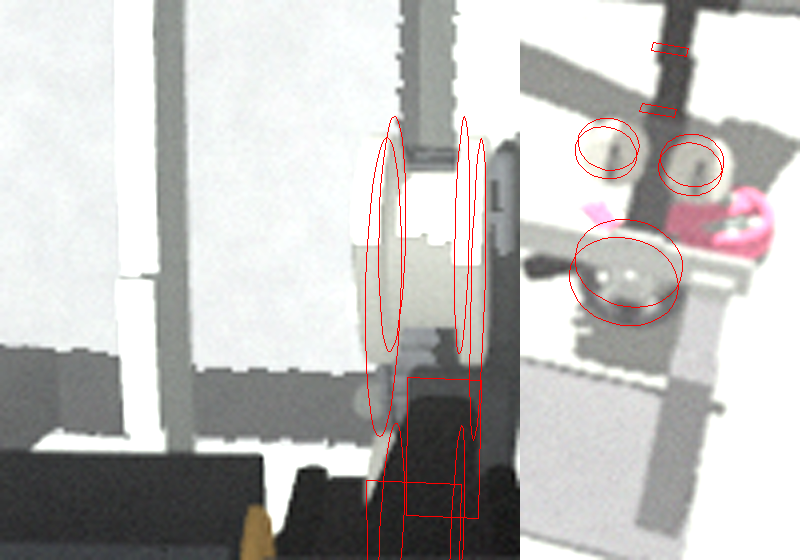

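```bash
python3 - <<'E'
from fit import *
s,p,q=pickle.load(open("w5.pkl","rb"))
x,e=fit(s,p,q,[(268.75,None),(301.75,None),(None,153.75),(291,218)],[(397,203),(418.75,208),(402.5,235)],np.array(s["tcp_pos"])-[.4816,.398,.2535])
print((x[:3]*1e3).round(1),np.degrees(x[3:]).round(1),e)
R=Rh@Ro.from_euler('yx',x[3:]).as_matrix(); g=o2+Rh@(G+x[:3])+np.array(s["tcp_pos"])-[.4816,.398,.2535]
o=g-R@G; d=Rh.T@(o-o2); print("hanger origin rel. parked origin, hanger axes mm",(d*1e3).round(1))
E
```

```text
A check wrist [(array([251. , 192.7]), (253.3, None)), (array([291.6, 192.9]), (288.3, None)), (array([272.2, 153. ]), (None, 156)), (array([281.3, 232.4]), (281, 233))]
scene [(array([391.7, 219.9]), (394, 220.5)), (array([413.6, 224.5]), (416, 222)), (array([396.7, 252.2]), (398.5, 249))]
[ -0.8   2.  -32.8] [-1.5 -0.9] [ 1.5 -2.6 -0.7  0.9 -0.   1.6  2.2  1.1 -1.4 -0.4 -1.6  0.6 -0.3]
hanger origin rel. parked origin, hanger axes mm [-65.3   0.3  12.2]
```

The hanger now sits 65 mm to the -x side of its parked place and 12 mm up, nearly upright, so I can bring it straight back in along +x.

Call:
play_rows(
  commands=[
    {"fingers": 1, "tx": 0.001, "ty": -0.014, "tz": 0, "ax": 0, "ay": 0, "az": 0},
    {"fingers": 1, "tx": 0.003, "ty": -0.028, "tz": 0, "ax": 0, "ay": 0, "az": 0},
    {"fingers": 1, "tx": 0.004, "ty": -0.04, "tz": 0, "ax": 0, "ay": 0, "az": 0},
    {"fingers": 1, "tx": 0.0045, "ty": -0.05, "tz": 0, "ax": 0, "ay": 0, "az": 0},
    {"fingers": 1, "tx": 0.0045, "ty": -0.05, "tz": 0, "ax": 0, "ay": 0, "az": 0},
  ],
)

```text
time_s: 7.37
tcp_pos: [0.4552, 0.402, 0.2988]
ee_rot: [[0.105, -0.982, 0.158], [-0.017, 0.157, 0.987], [-0.994, -0.107, -0.0]]
wrist_force: [0.6, 0.4, -5.8]
gripper_width: 0.125
```

Call:
play_rows(
  commands=[
    {"fingers": 1, "tx": 0.001, "ty": -0.01, "tz": 0, "ax": 0, "ay": 0, "az": 0},
    {"fingers": 1, "tx": 0.002, "ty": -0.02, "tz": 0, "ax": 0, "ay": 0, "az": 0},
    {"fingers": 1, "tx": 0.003, "ty": -0.028, "tz": 0, "ax": 0, "ay": 0, "az": 0},
    {"fingers": 1, "tx": 0.0035, "ty": -0.034, "tz": 0, "ax": 0, "ay": 0, "az": 0},
    {"fingers": 1, "tx": 0.0035, "ty": -0.034, "tz": 0, "ax": 0, "ay": 0, "az": 0},
  ],
)

```text
time_s: 7.78
tcp_pos: [0.4796, 0.3983, 0.2992]
ee_rot: [[0.105, -0.982, 0.157], [-0.017, 0.156, 0.988], [-0.994, -0.107, 0.0]]
wrist_force: [0.5, -0.2, -4.4]
gripper_width: 0.127
```

```bash
python3 - <<'E'
from station import r, viewer, job, spotter
from h import *
s=r.sense(); print({k:np.round(s[k],3).tolist() for k in ["time_s","tcp_pos","ee_rot","wrist_force","moment","gripper_width"]})
p=viewer.capture("wrist"); q=viewer.capture("scene"); pickle.dump((s,p,q),open("w6.pkl","wb"))
for n,v in [(p,(130,150,170)),(q,())]:
    for vv in v: print(vv,n["image"][vv,250:310].mean(1).astype(int))
E
```

```text
{'time_s': 7.783, 'tcp_pos': [0.48, 0.398, 0.299], 'ee_rot': [[0.105, -0.982, 0.157], [-0.017, 0.156, 0.988], [-0.994, -0.107, 0.0]], 'wrist_force': [0.468, -0.161, -4.356], 'moment': [0.162, 0.35, -0.036], 'gripper_width': 0.127}
130 [180 177 174 175 175 178 176 178 175 177 177 175 177 177 178 177 180 181
 179 177 178 176 176 178 180 179 177 176 176 177 177 174 178 190 227 233
 233 233 233 232 232 232 232 196 103 144 179 177 177 174 177 174 175 174
 177 180 178 178 180 180]
150 [177 178 178 178 179 178 180 178 178 178 176 181 180 178 177 178 179 178
 178 177 179 179 178 178 177 178 178 178 177 180 179 180 180 195 232 232
 234 232 232 232 231 232 227 181 115 148 180 180 180 178 179 180 182 179
 178 181 179 179 180 178]
170 [176 176 177 174 180 179 176 176 176 178 176 176 176 179 176 176 178 197
 248 248 248 247 248 242 137 137 148 151 154 185 243 243 241 242 242 241
 241 241 241 241 241 239 242 247 248 248 248 248 240 187 126  89  92 115
 114 109  99  81  76  88]
```

Call:
play_rows(
  commands=[
    {"fingers": 1, "tx": 0.003, "ty": -0.001, "tz": 0, "ax": 0, "ay": 0, "az": 0},
    {"fingers": 1, "tx": 0.006, "ty": -0.0007, "tz": 0, "ax": 0, "ay": 0, "az": 0},
    {"fingers": 1, "tx": 0.009, "ty": -0.0003, "tz": 0, "ax": 0, "ay": 0, "az": 0},
    {"fingers": 1, "tx": 0.012, "ty": 0, "tz": 0, "ax": 0, "ay": 0, "az": 0},
    {"fingers": 1, "tx": 0.012, "ty": 0, "tz": 0, "ax": 0, "ay": 0, "az": 0},
  ],
)

```text
time_s: 8.3
tcp_pos: [0.4791, 0.3981, 0.2895]
ee_rot: [[0.104, -0.982, 0.156], [-0.018, 0.155, 0.988], [-0.994, -0.106, -0.001]]
wrist_force: [0.1, -0.3, -4.9]
gripper_width: 0.127
```

Call:
play_rows(
  commands=[
    {"fingers": 1, "tx": 0.002, "ty": 0.0002, "tz": 0, "ax": 0, "ay": 0, "az": 0},
    {"fingers": 1, "tx": 0.004, "ty": 0.0004, "tz": 0, "ax": 0, "ay": 0, "az": 0},
    {"fingers": 1, "tx": 0.004, "ty": 0.0004, "tz": 0, "ax": 0, "ay": 0, "az": 0},
  ],
)

```text
time_s: 8.55
tcp_pos: [0.4795, 0.3982, 0.287]
ee_rot: [[0.105, -0.982, 0.156], [-0.017, 0.155, 0.988], [-0.994, -0.106, -0.0]]
wrist_force: [0.4, 0.3, -4.5]
gripper_width: 0.128
```

Call:
play_rows(
  commands=[
    {"fingers": 1, "tx": 0.0025, "ty": 0.0002, "tz": 0, "ax": 0, "ay": 0, "az": 0},
    {"fingers": 1, "tx": 0.0025, "ty": 0.0002, "tz": 0, "ax": 0, "ay": 0, "az": 0},
  ],
)

```text
time_s: 8.72
tcp_pos: [0.4801, 0.3986, 0.2865]
ee_rot: [[0.107, -0.982, 0.156], [-0.015, 0.155, 0.988], [-0.994, -0.108, 0.001]]
wrist_force: [-0.8, -0.8, -2.5]
gripper_width: 0.128
```

Call:
play_rows(
  commands=[
    {"fingers": 1, "tx": 0.0015, "ty": 0, "tz": 0, "ax": 0, "ay": 0, "az": 0},
    {"fingers": 1, "tx": 0.0025, "ty": 0, "tz": 0, "ax": 0, "ay": 0, "az": 0},
    {"fingers": 1, "tx": 0.0025, "ty": 0, "tz": 0, "ax": 0, "ay": 0, "az": 0},
  ],
)

```text
time_s: 8.97
tcp_pos: [0.4808, 0.3987, 0.2863]
ee_rot: [[0.109, -0.982, 0.155], [-0.014, 0.155, 0.988], [-0.994, -0.11, 0.003]]
wrist_force: [-2.4, -1.2, 4.8]
gripper_width: 0.122
```

```bash
python3 - <<'E'
from station import r, viewer, job, spotter
from h import *
s=r.sense(); print({k:np.round(s[k],3).tolist() for k in ["time_s","tcp_pos","ee_rot","wrist_force","moment","gripper_width"]})
p=viewer.capture("wrist"); q=viewer.capture("scene"); pickle.dump((s,p,q),open("w6.pkl","wb"))
P=pickle.load(open("p0.pkl","rb"))
B=cv2.resize(p["image"][120:260,225:315],(360,560)); f=lambda i:cv2.resize(i[180:290,380:435],(220,440),interpolation=cv2.INTER_CUBIC)
t=np.hstack([f(P["scene"]["image"]),f(q["image"])]); t=np.vstack([t,np.zeros((120,440,3),np.uint8)])
cv2.imwrite("pics/w6.png",np.clip(1.4*np.hstack([B,t])[:,:,::-1],0,255).astype(np.uint8))
E
```

```text
{'time_s': 8.967, 'tcp_pos': [0.481, 0.399, 0.286], 'ee_rot': [[0.109, -0.982, 0.155], [-0.014, 0.155, 0.988], [-0.994, -0.11, 0.003]], 'wrist_force': [-2.357, -1.154, 4.811], 'moment': [-0.158, 0.598, -0.031], 'gripper_width': 0.122}
```

View pics/w6.png

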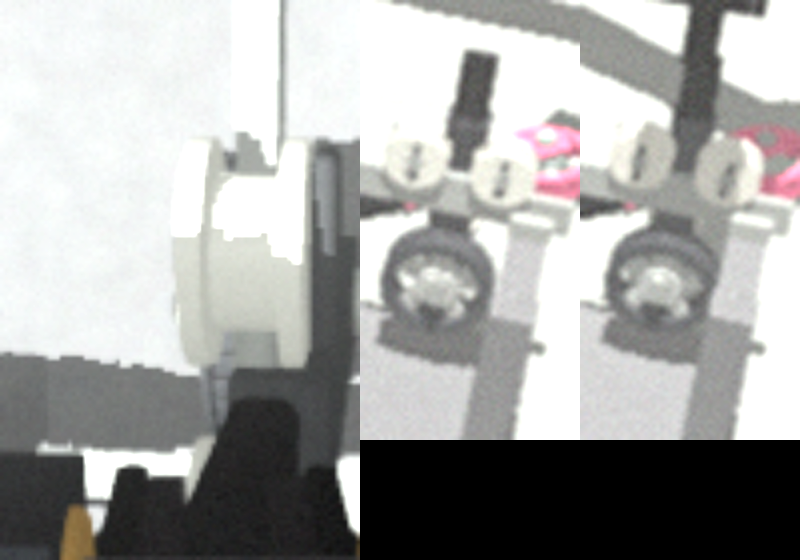

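The rollers are back in place on the bar: the bar enters the groove at (255,160), and the peg and pulley match the original view. I'll unload, open, straighten the tool and regrip lower. That makes 10 pictures, so from here I rely mostly on numbers.

Call:
play_rows(
  commands=[
    {"fingers": 1, "tx": -0.0025, "ty": 0, "tz": 0, "ax": 0, "ay": 0, "az": 0},
    {"fingers": 0, "tx": -0.0025, "ty": 0, "tz": 0, "ax": 0, "ay": 0, "az": 0},
    {"fingers": 0, "tx": -0.0025, "ty": 0, "tz": 0, "ax": 0, "ay": 0, "az": 0},
    {"fingers": 0, "tx": -0.0025, "ty": 0, "tz": 0, "ax": 0, "ay": 0, "az": 0},
    {"fingers": 0, "tx": -0.0025, "ty": 0, "tz": 0, "ax": 0, "ay": 0, "az": 0},
  ],
)

```text
time_s: 9.48
tcp_pos: [0.4798, 0.3983, 0.2852]
ee_rot: [[0.105, -0.982, 0.156], [-0.017, 0.155, 0.988], [-0.994, -0.107, -0.0]]
wrist_force: [-0.5, -0.3, 0.5]
gripper_width: 0.344
```

Call:
play_rows(
  commands=[
    {"fingers": 0, "tx": -0.02, "ty": 0, "tz": 0, "ax": 0, "ay": 0, "az": 0.034},
    {"fingers": 0, "tx": -0.02, "ty": 0, "tz": 0, "ax": 0, "ay": 0, "az": 0.034},
    {"fingers": 0, "tx": -0.02, "ty": 0, "tz": 0, "ax": 0, "ay": 0, "az": 0.034},
  ],
)

```text
time_s: 9.73
tcp_pos: [0.4797, 0.399, 0.3012]
ee_rot: [[0.004, -0.987, 0.158], [0.002, 0.158, 0.987], [-1.0, -0.003, 0.003]]
wrist_force: [0.2, -0.8, 0.2]
gripper_width: 0.488
```

```bash
python3 - <<'E'
from station import r, viewer, job, spotter
from h import *
s=r.sense(); print({k:np.round(s[k],4).tolist() for k in ["time_s","tcp_pos","ee_rot","wrist_force","moment","gripper_width"]})
p=viewer.capture("wrist"); q=viewer.capture("scene"); pickle.dump((s,p,q),open("w7.pkl","wb"))
g=p["image"].mean(2)
for v in range(130,235,5):
    w=g[v,245:315].astype(int); print(v," ".join(map(str,w[::2])))
for n in ("hanger","hanger_grip","hanger_pulley"):
    for im in (p,q): print(n,[(np.round(d["uv"],1).tolist(),round(float(d["score"]),2)) for d in spotter.find_in(n,im)][:3])
E
```

```text
{'time_s': 9.7333, 'tcp_pos': [0.4797, 0.399, 0.3012], 'ee_rot': [[0.0036, -0.9875, 0.1577], [0.0022, 0.1577, 0.9875], [-1.0, -0.0032, 0.0027]], 'wrist_force': [0.1766, -0.7636, 0.1564], 'moment': [0.0473, -0.0212, -0.0303], 'gripper_width': 0.4881}
130 175 175 176 175 172 172 172 171 171 173 175 188 229 230 229 229 168 173 174 174 177 173 177 178 179 179 180 179 180 178 178 94 94 114 111
135 171 171 171 169 172 175 173 173 173 173 175 189 229 231 229 230 166 174 173 178 175 176 175 176 177 175 175 178 178 178 128 92 96 111 112
140 170 170 172 169 175 175 177 176 174 174 170 189 229 229 229 230 166 177 174 175 171 176 177 176 177 175 175 173 175 176 174 97 94 116 111
145 173 171 167 171 171 173 172 176 172 172 173 188 228 229 230 227 172 176 179 176 174 174 178 175 179 178 178 178 179 179 136 96 98 113 111
150 174 171 170 170 171 172 173 174 171 169 169 188 228 190 193 230 168 174 175 174 175 174 175 174 176 175 180 175 177 175 140 94 98 112 110
155 173 175 174 170 169 172 173 207 206 183 173 159 116 117 126 229 157 95 203 206 205 84 68 75 75 93 94 110 137 177 164 91 95 110 113
160 1
[... 1580 characters left out ...]
81 86 71 91 86 90 93 107 98 35 35 33 32 30 33 36 33 39 56 57 58 108 109 102 84 85 88 111 110 110
225 86 84 85 85 81 80 78 69 131 132 129 98 106 97 34 32 34 32 34 35 31 34 35 52 54 56 85 84 84 85 82 82 109 109 110
230 122 170 167 170 171 169 169 165 138 138 132 152 111 80 35 33 35 33 33 32 33 32 28 48 56 62 88 106 112 108 87 91 108 112 110
hanger [([279.8, 201.6], 0.88), ([438.5, 180.1], 0.71)]
hanger [([428.0, 225.3], 0.64), ([401.6, 223.3], 0.58)]
hanger_grip [([438.2, 178.7], 0.96), ([276.9, 205.6], 0.91)]
hanger_grip [([404.8, 223.8], 0.86), ([429.5, 219.1], 0.69)]
hanger_pulley [([277.5, 201.3], 0.77), ([439.7, 179.0], 0.71)]
hanger_pulley [([407.3, 224.6], 0.94), ([428.2, 221.0], 0.88)]
```

```bash
python3 - <<'E'
from h import *
s,p=pickle.load(open("w2.pkl","rb")); s7,p7,_=pickle.load(open("w7.pkl","rb"))
for z,u2,u7 in [(.2235,(281,233),(281.5,213)),(.186,(272,156),(272,154.5))]:
    a=onz(s,p,u2,z); b=onz(s7,p7,u7,z); print(a.round(4),b.round(4),((b-a)*1e3).round(1))
E
```

```text
[0.4794 0.3873 0.2235] [0.4783 0.3907 0.2235] [-1.1  3.4  0. ]
[0.479  0.3476 0.186 ] [0.4799 0.3521 0.186 ] [0.9 4.5 0. ]
```

Call:
play_rows(
  commands=[
    {"fingers": 0, "tx": 0.02, "ty": -0.001, "tz": 0.0042, "ax": 0, "ay": 0, "az": 0},
    {"fingers": 0, "tx": 0.045, "ty": -0.001, "tz": 0.0042, "ax": 0, "ay": 0, "az": 0},
    {"fingers": 0, "tx": 0.068, "ty": -0.001, "tz": 0.0042, "ax": 0, "ay": 0, "az": 0},
    {"fingers": 0, "tx": 0.068, "ty": -0.001, "tz": 0.0042, "ax": 0, "ay": 0, "az": 0},
    {"fingers": 1, "tx": 0.068, "ty": -0.001, "tz": 0.0042, "ax": 0, "ay": 0, "az": 0},
  ],
)

```text
time_s: 10.55
tcp_pos: [0.4791, 0.4013, 0.2488]
ee_rot: [[-0.001, -0.988, 0.156], [-0.002, 0.156, 0.988], [-1.0, 0.0, -0.002]]
wrist_force: [0.0, -0.7, -0.0]
gripper_width: 0.472
```

Call:
play_rows(
  commands=[
    {"fingers": 1, "tx": 0, "ty": 0, "tz": 0, "ax": 0, "ay": 0, "az": 0},
    {"fingers": 1, "tx": 0, "ty": 0, "tz": 0, "ax": 0, "ay": 0, "az": 0},
    {"fingers": 1, "tx": 0, "ty": 0, "tz": 0, "ax": 0, "ay": 0, "az": 0},
    {"fingers": 1, "tx": 0, "ty": 0, "tz": 0, "ax": 0, "ay": 0, "az": 0},
    {"fingers": 1, "tx": 0, "ty": 0, "tz": 0, "ax": 0, "ay": 0, "az": 0},
  ],
)

```text
time_s: 10.97
tcp_pos: [0.4799, 0.4017, 0.2502]
ee_rot: [[0.002, -0.988, 0.156], [0.001, 0.156, 0.988], [-1.0, -0.002, 0.001]]
wrist_force: [6.9, -1.5, 0.4]
gripper_width: 0.133
```

Call:
play_rows(
  commands=[
    {"fingers": 1, "tx": 0, "ty": 0, "tz": 0, "ax": 0, "ay": 0, "az": 0},
    {"fingers": 1, "tx": 0, "ty": 0, "tz": 0, "ax": 0, "ay": 0, "az": 0},
    {"fingers": 1, "tx": 0, "ty": 0, "tz": 0, "ax": 0, "ay": 0, "az": 0},
    {"fingers": 1, "tx": 0, "ty": 0, "tz": 0, "ax": 0, "ay": 0, "az": 0},
  ],
)

```text
time_s: 11.3
tcp_pos: [0.4802, 0.4017, 0.2502]
ee_rot: [[0.002, -0.988, 0.156], [0.001, 0.156, 0.988], [-1.0, -0.002, 0.001]]
wrist_force: [3.2, -0.6, 1.6]
gripper_width: 0.136
```

```bash
python3 - <<'E'
from station import r, viewer, job, spotter
from h import *
s=r.sense(); print({k:np.round(s[k],4).tolist() for k in ["time_s","tcp_pos","ee_rot","wrist_force","moment","gripper_width"]})
p=viewer.capture("wrist"); q=viewer.capture("scene"); pickle.dump((s,p,q),open("w8.pkl","wb"))
g=p["image"].mean(2)
for v in range(145,240,5):
    w=g[v,245:315].astype(int); print(v," ".join(map(str,w[::2])))
E
```

```text
{'time_s': 11.3, 'tcp_pos': [0.4802, 0.4017, 0.2502], 'ee_rot': [[0.0021, -0.9878, 0.1559], [0.0009, 0.1559, 0.9878], [-1.0, -0.0019, 0.0012]], 'wrist_force': [3.2308, -0.599, 1.575], 'moment': [-0.0643, -1.1473, 0.0116], 'gripper_width': 0.1357}
145 174 177 178 179 180 179 180 181 176 177 233 234 232 233 233 228 182 179 180 181 179 181 183 182 185 182 185 182 183 184 183 184 98 99 110
150 180 180 178 176 180 180 179 181 178 177 231 232 233 232 233 229 180 181 182 181 181 180 180 180 179 184 180 181 180 179 179 140 98 96 109
155 178 177 178 179 179 187 183 179 143 181 126 127 126 124 127 226 134 134 108 189 185 181 158 123 91 94 135 138 122 145 181 183 97 98 109
160 177 177 177 180 190 225 224 223 136 100 126 127 126 123 125 125 83 87 129 227 226 222 198 74 109 111 98 89 97 97 140 149 97 97 109
165 180 180 180 182 236 239 237 235 139 146 143 175 177 176 173 172 171 171 168 240 239 238 225 68 115 118 99 87 99 98 99 95 95 95 109
170 179 178 179 179 246 245 245 242 138 149 231 231 230 230 230 229 230 229 215 246 246 245 233 69 88 117 96 82 97 96 98 94 94 95 112
175 181 179 179 178 249 2
[... 937 characters left out ...]
47 146 128 121 126 124 124 126 125 125 105 109 122 145 144 146 130 56 58 59 53 77 85 90 88 85 84 92 113
215 177 177 175 137 80 142 141 141 130 77 114 112 114 110 111 106 60 67 99 139 143 140 119 53 52 55 53 83 85 85 88 85 83 93 109
220 87 88 164 152 62 124 126 126 119 64 111 112 113 115 113 107 57 90 162 129 128 128 92 53 52 47 51 55 80 84 87 83 85 95 111
225 87 85 87 84 60 58 58 58 55 65 108 108 112 63 54 53 52 54 53 53 55 53 50 51 50 48 53 48 94 90 86 83 80 103 112
230 84 84 85 84 50 54 55 58 56 64 109 110 112 52 60 57 56 52 54 51 50 52 53 52 52 53 50 49 85 103 80 84 82 102 112
235 83 83 82 83 64 49 49 50 51 53 109 107 113 48 30 27 32 28 26 29 29 32 25 28 51 53 52 49 70 81 70 78 83 101 110
```

Call:
play_rows(
  commands=[
    {"fingers": 1, "tx": -0.006, "ty": 0, "tz": 0, "ax": 0, "ay": 0, "az": 0},
    {"fingers": 1, "tx": -0.012, "ty": 0, "tz": 0, "ax": 0, "ay": 0, "az": 0},
    {"fingers": 1, "tx": -0.018, "ty": 0, "tz": 0, "ax": 0, "ay": 0, "az": 0},
    {"fingers": 1, "tx": -0.018, "ty": 0, "tz": 0, "ax": 0, "ay": 0, "az": 0},
  ],
)

```text
time_s: 11.73
tcp_pos: [0.4778, 0.4009, 0.261]
ee_rot: [[-0.005, -0.988, 0.157], [-0.002, 0.157, 0.988], [-1.0, 0.005, -0.003]]
wrist_force: [-0.2, 0.9, -5.0]
gripper_width: 0.133
```

Call:
play_rows(
  commands=[
    {"fingers": 1, "tx": 0, "ty": 0.012, "tz": 0, "ax": 0, "ay": 0, "az": 0},
    {"fingers": 1, "tx": 0, "ty": 0.024, "tz": 0, "ax": 0, "ay": 0, "az": 0},
    {"fingers": 1, "tx": 0, "ty": 0.036, "tz": 0, "ax": 0, "ay": 0, "az": 0},
    {"fingers": 1, "tx": 0, "ty": 0.04, "tz": 0, "ax": 0, "ay": 0, "az": 0},
    {"fingers": 1, "tx": 0, "ty": 0.04, "tz": 0, "ax": 0, "ay": 0, "az": 0},
  ],
)

```text
time_s: 12.15
tcp_pos: [0.4482, 0.4064, 0.2629]
ee_rot: [[-0.001, -0.988, 0.154], [-0.0, 0.154, 0.988], [-1.0, 0.001, -0.0]]
wrist_force: [-0.8, 0.1, -4.9]
gripper_width: 0.137
```

Call:
play_rows(
  commands=[
    {"fingers": 1, "tx": 0, "ty": 0.02, "tz": 0, "ax": 0, "ay": 0, "az": 0},
    {"fingers": 1, "tx": 0, "ty": 0.04, "tz": 0, "ax": 0, "ay": 0, "az": 0},
    {"fingers": 1, "tx": 0, "ty": 0.06, "tz": 0, "ax": 0, "ay": 0, "az": 0},
    {"fingers": 1, "tx": -0.02, "ty": 0.08, "tz": 0, "ax": 0, "ay": 0, "az": 0},
    {"fingers": 1, "tx": -0.05, "ty": 0.08, "tz": 0, "ax": 0, "ay": 0, "az": 0},
  ],
)

```text
time_s: 12.57
tcp_pos: [0.3863, 0.4145, 0.2981]
ee_rot: [[-0.006, -0.988, 0.154], [-0.005, 0.154, 0.988], [-1.0, 0.005, -0.006]]
wrist_force: [-1.5, 2.0, -4.8]
gripper_width: 0.135
```

```bash
python3 - <<'E'
from station import r, viewer, job, spotter
from h import *
s=r.sense(); print({k:np.round(s[k],4).tolist() for k in ["time_s","tcp_pos","joints","wrist_force","moment","gripper_width"]})
P=pickle.load(open("p0.pkl","rb"))
g=P["top"]["image"].mean(2)
# rail in top view: dark line; per column print darkest run
for u in range(258,470,12):
    v0=int(151+(u-262)*(35/198)); c=g[v0-14:v0+15,u].astype(int); print(u,v0-14,c.tolist())
E
```

```text
{'time_s': 12.5667, 'tcp_pos': [0.3863, 0.4145, 0.2981], 'joints': [63.3086, 14.5701, -2.1421, -0.1691, -73.7125, -72.1329], 'wrist_force': [-1.5352, 1.9972, -4.8124], 'moment': [0.2541, 0.5097, -0.0208], 'gripper_width': 0.1349}
258 136 [133, 132, 131, 133, 133, 133, 130, 130, 130, 129, 129, 131, 130, 137, 135, 133, 135, 137, 139, 134, 132, 131, 133, 135, 134, 134, 135, 136, 134]
270 138 [131, 134, 124, 134, 129, 134, 130, 130, 130, 132, 134, 134, 135, 109, 65, 72, 44, 21, 26, 72, 127, 138, 135, 130, 132, 132, 135, 133, 138]
282 140 [133, 131, 132, 131, 135, 133, 128, 129, 132, 139, 134, 137, 140, 128, 66, 71, 68, 26, 31, 27, 100, 147, 136, 138, 140, 148, 130, 64, 67]
294 142 [58, 66, 63, 113, 163, 155, 155, 152, 156, 159, 155, 157, 163, 153, 81, 63, 66, 32, 12, 28, 117, 167, 160, 163, 148, 57, 73, 77, 77]
306 144 [73, 90, 82, 108, 109, 109, 109, 113, 109, 113, 109, 110, 109, 108, 73, 73, 72, 56, 27, 29, 39, 50, 52, 64, 81, 77, 76, 76, 79]
318 146 [18, 16, 24, 22, 34, 21, 23, 24, 24, 29, 40, 32, 34, 30, 35, 31, 35, 28, 21, 24, 63, 103, 85, 64, 77, 77, 82, 75, 72]
330 149 [62, 114, 1
[... 916 characters left out ...]
 77, 74, 80, 75, 77, 78]
414 163 [100, 109, 109, 104, 116, 135, 136, 140, 116, 80, 107, 112, 112, 114, 104, 55, 63, 17, 26, 31, 16, 41, 63, 77, 76, 73, 73, 77, 73]
426 165 [45, 48, 47, 34, 72, 127, 138, 138, 127, 63, 32, 47, 43, 36, 74, 108, 60, 31, 30, 30, 16, 33, 66, 78, 76, 76, 72, 74, 76]
438 168 [70, 57, 60, 96, 139, 133, 137, 132, 84, 25, 27, 31, 30, 34, 45, 59, 27, 34, 25, 33, 21, 56, 84, 76, 73, 76, 78, 76, 66]
450 170 [64, 62, 69, 68, 66, 68, 63, 59, 74, 123, 141, 135, 148, 170, 164, 110, 28, 30, 31, 21, 16, 97, 158, 149, 139, 144, 142, 141, 135]
462 172 [131, 131, 131, 135, 134, 135, 142, 134, 78, 8, 23, 28, 24, 37, 31, 35, 31, 17, 32, 18, 23, 46, 107, 140, 136, 136, 132, 137, 137]
```

```bash
python3 - <<'E'
from h import *
P=pickle.load(open("p0.pkl","rb"))
g=P["scene"]["image"].mean(2)
for u in range(134,284,10):
    v0=int(203+(u-127)*.1); print(u,v0-12,g[v0-12:v0+22,u].astype(int).tolist())
print("end top",[(v,g[v,258:275].astype(int).tolist()) for v in (151,152,153,154,155)])
print("end scene",[(v,g[v,266:284].astype(int).tolist()) for v in range(212,226,2)])
E
```

```text
134 191 [192, 189, 186, 192, 193, 189, 163, 165, 189, 196, 194, 194, 197, 196, 199, 173, 121, 81, 81, 77, 77, 79, 77, 73, 71, 73, 85, 95, 91, 91, 102, 111, 144, 174]
144 192 [192, 190, 193, 193, 196, 186, 159, 169, 185, 196, 193, 194, 191, 197, 190, 161, 119, 88, 87, 87, 86, 83, 83, 107, 172, 192, 194, 192, 190, 190, 185, 187, 199, 194]
154 193 [192, 190, 192, 192, 190, 182, 163, 182, 189, 193, 195, 194, 191, 186, 163, 117, 97, 96, 89, 82, 88, 86, 87, 116, 173, 193, 196, 194, 193, 194, 187, 192, 194, 197]
164 194 [193, 191, 191, 195, 189, 172, 159, 177, 191, 192, 191, 194, 196, 194, 189, 142, 104, 90, 86, 94, 84, 83, 83, 121, 174, 197, 198, 197, 201, 196, 194, 197, 196, 199]
174 195 [193, 188, 152, 117, 107, 107, 106, 92, 90, 88, 82, 84, 89, 90, 94, 88, 91, 86, 88, 84, 91, 86, 86, 90, 104, 124, 171, 181, 170, 138, 117, 110, 103, 98]
184 196 [194, 192, 194, 193, 189, 161, 171, 192, 195, 196, 192, 197, 197, 194, 173, 121, 92, 92, 88, 88, 87, 86, 93, 95, 94, 101, 111, 110, 128, 165, 184, 194, 192, 192]
194 197 [196, 195, 193, 195, 184, 163, 182, 194, 196, 198, 197, 196, 196, 192, 161, 1
[... 1890 characters left out ...]
190, 192, 193, 194, 197, 192])]
end scene [(212, [191, 195, 192, 172, 160, 188, 199, 199, 196, 199, 197, 194, 195, 194, 191, 193, 197, 192]), (214, [194, 195, 185, 166, 183, 197, 198, 194, 184, 169, 171, 182, 193, 199, 196, 197, 197, 197]), (216, [186, 191, 175, 164, 191, 199, 202, 184, 145, 102, 105, 154, 193, 197, 201, 195, 193, 195]), (218, [123, 125, 123, 121, 134, 141, 142, 138, 114, 88, 92, 146, 195, 203, 201, 199, 201, 195]), (220, [89, 87, 88, 89, 92, 88, 95, 91, 92, 88, 92, 130, 181, 195, 198, 196, 195, 198]), (222, [92, 92, 91, 87, 91, 88, 93, 90, 92, 87, 89, 113, 161, 196, 201, 201, 197, 199]), (224, [90, 90, 90, 88, 88, 92, 90, 90, 89, 87, 88, 106, 155, 195, 201, 200, 201, 201])]
```

Call:
play_rows(
  commands=[
    {"fingers": 1, "tx": -0.02, "ty": 0, "tz": -0.04, "ax": 0, "ay": 0, "az": 0},
    {"fingers": 1, "tx": -0.04, "ty": 0, "tz": -0.08, "ax": 0, "ay": 0, "az": 0},
    {"fingers": 1, "tx": -0.05, "ty": 0, "tz": -0.12, "ax": 0, "ay": 0, "az": 0},
    {"fingers": 1, "tx": -0.06, "ty": 0, "tz": -0.16, "ax": 0, "ay": 0, "az": 0},
    {"fingers": 1, "tx": -0.06, "ty": 0, "tz": -0.2, "ax": 0, "ay": 0, "az": 0},
  ],
)

```text
time_s: 12.98
tcp_pos: [0.3664, 0.2664, 0.3473]
ee_rot: [[0.003, -0.988, 0.155], [0.003, 0.155, 0.988], [-1.0, -0.002, 0.003]]
wrist_force: [1.2, -0.0, -5.3]
gripper_width: 0.14
```

```bash
python3 - <<'E'
from h import *
P=pickle.load(open("p0.pkl","rb"))
def lineplane(p,u1,u2): return np.cross(np.r_[u1,1],np.r_[u2,1])@pm(p)
pt=lineplane(P["top"],(282,155),(426,181)); ps=lineplane(P["scene"],(264,217.7),(154,207.8))
def atv(p,u):  # intersect planes with column u of camera p
    pl=lineplane(p,(u,0),(u,400)); A=np.array([pt,ps,pl]); return np.linalg.solve(A[:,:3],-A[:,3])
a=atv(P["scene"],276.5); b=atv(P["scene"],154); c=atv(P["top"],262.5)
d=(a-b)/np.linalg.norm(a-b); print("lip end scene",a.round(4),"by top",c.round(4),"yaw",np.degrees(np.arctan2(d[0],d[1])).round(2),"slope",np.degrees(np.arcsin(d[2])).round(2))
# impose slope 6: solve for line with plane pt only
print("low pt",b.round(4)); print("rail_load est", (a-.080*d).round(4))
for u in (264,214,154):
  X=atv(P["scene"],u); print(u,X.round(4),proj(P["top"],X).round(1))
for n in ("top","scene"):
  for k in ("rail_load","dog_tip"): pass
E
```

```text
lip end scene [0.6227 0.0622 0.2309] by top [0.6222 0.0555 0.2303] yaw 4.29 slope 5.42
low pt [ 0.5944 -0.3145  0.1951]
rail_load est [ 0.6167 -0.0172  0.2234]
264 [0.62   0.0271 0.2276] [274.3 153.6]
214 [ 0.6089 -0.1206  0.2135] [334.7 164.5]
154 [ 0.5944 -0.3145  0.1951] [412.5 178.6]
```

```bash
cat >> h.py <<'E'
from scipy.spatial.transform import Rotation as Ro
yaw,sl=np.radians(4.3),np.radians(6)
RR=Ro.from_euler('ZX',[-yaw,sl]).as_matrix()   # rail axes x,y,z
RL=np.array([.6167,-.0172,.2230])
OFF=np.array([.006,0,-.079])                   # hanger origin rel. TCP in hanger axes
HT=np.array([[0,-1,0],[0,0,1],[-1,0,0]],float)  # columns: tool x,y,z in hanger axes
def plan(s,rail_xyz,RL=RL):
    R=RR@HT; R0=np.array(s["ee_rot"]); tcp=RL+RR@np.array(rail_xyz)-RR@OFF
    d=R0.T@(tcp-np.array(s["tcp_pos"])); w=Ro.from_matrix(R0.T@R).as_rotvec()
    print("tcp target",tcp.round(4),"t",(d/.75).round(4),"a",(w/np.pi).round(4),"dist mm",(np.linalg.norm(d)*1e3).round(1))
def where(s,RL=RL):
    Rh=np.array(s["ee_rot"])@HT.T; o=np.array(s["tcp_pos"])+Rh@OFF; return RR.T@(o-RL)*1e3
E
python3 - <<'E'
from station import r
from h import *
s=r.sense(); print(HT[:,0]@np.cross(HT[:,1],HT[:,2]), where(s).round(1))
plan(s,(-.09,.012,.07))
E
```

```text
1.0 [-264.7  267.1   17.5]
tcp target [ 0.5207 -0.0136  0.3724] t [-0.0341 -0.2612 -0.3369] a [-0.0256 -0.0323  0.0021] dist mm 320.8
```

Call:
play_rows(
  commands=[
    {"fingers": 1, "tx": -0.01, "ty": 0, "tz": -0.045, "ax": -0.005, "ay": -0.006, "az": 0},
    {"fingers": 1, "tx": -0.02, "ty": -0.01, "tz": -0.09, "ax": -0.01, "ay": -0.012, "az": 0},
    {"fingers": 1, "tx": -0.03, "ty": -0.03, "tz": -0.135, "ax": -0.015, "ay": -0.02, "az": 0},
    {"fingers": 1, "tx": -0.034, "ty": -0.05, "tz": -0.175, "ax": -0.02, "ay": -0.026, "az": 0},
    {"fingers": 1, "tx": -0.034, "ty": -0.075, "tz": -0.21, "ax": -0.0256, "ay": -0.0323, "az": 0},
  ],
)

```text
time_s: 13.4
tcp_pos: [0.3965, 0.1011, 0.3727]
ee_rot: [[0.015, -0.997, 0.073], [0.103, 0.074, 0.992], [-0.995, -0.007, 0.104]]
wrist_force: [0.2, 0.4, -4.8]
gripper_width: 0.131
```

```bash
python3 - <<'E'
from station import r
from h import *
s=r.sense(); print(s["time_s"],where(s).round(1),np.round(s["wrist_force"],1),s["gripper_width"])
plan(s,(-.09,.012,.07))
E
```

```text
13.4 [-221.9  116.6   59.4] [ 0.2  0.4 -4.8] 0.13140526629807417
tcp target [ 0.5207 -0.0136  0.3724] t [-0.0129 -0.1764 -0.1398] a [ 0.0006 -0.0002  0.0023] dist mm 169.1
```

Call:
play_rows(
  commands=[
    {"fingers": 1, "tx": -0.003, "ty": -0.035, "tz": -0.03, "ax": 0, "ay": 0, "az": 0},
    {"fingers": 1, "tx": -0.006, "ty": -0.075, "tz": -0.06, "ax": 0, "ay": 0, "az": 0},
    {"fingers": 1, "tx": -0.01, "ty": -0.115, "tz": -0.095, "ax": 0, "ay": 0, "az": 0},
    {"fingers": 1, "tx": -0.013, "ty": -0.155, "tz": -0.125, "ax": 0, "ay": 0, "az": 0},
    {"fingers": 1, "tx": -0.013, "ty": -0.176, "tz": -0.14, "ax": 0, "ay": 0, "az": 0},
  ],
)

```text
time_s: 13.82
tcp_pos: [0.5235, -0.0146, 0.3703]
ee_rot: [[0.013, -0.997, 0.078], [0.099, 0.079, 0.992], [-0.995, -0.005, 0.1]]
wrist_force: [0.6, 1.2, -4.4]
gripper_width: 0.139
```

Call:
play_rows(
  commands=[
    {"fingers": 1, "tx": 0, "ty": 0, "tz": 0, "ax": 0, "ay": 0, "az": 0},
    {"fingers": 1, "tx": 0, "ty": 0, "tz": 0, "ax": 0, "ay": 0, "az": 0},
  ],
)

```text
time_s: 13.98
tcp_pos: [0.5214, -0.0126, 0.3695]
ee_rot: [[0.009, -0.997, 0.077], [0.1, 0.078, 0.992], [-0.995, -0.001, 0.101]]
wrist_force: [-0.6, 0.1, -5.7]
gripper_width: 0.14
```

```bash
python3 - <<'E'
from station import r, viewer
from h import *
s=r.sense(); print(s["time_s"],np.round(s["tcp_pos"],4),where(s).round(1),np.round(s["wrist_force"],1),np.round(s["moment"],2),s["gripper_width"])
p=viewer.capture("wrist"); q=viewer.capture("scene"); t=viewer.capture("top"); pickle.dump((s,p,q,t),open("w9.pkl","wb"))
L=[(-4,79),(4,79),(4,-100),(-4,-100),(-4,79)]
I=np.clip(1.4*p["image"][:,:,::-1].astype(float),0,255).astype(np.uint8)
I=cv2.resize(I[0:300,60:400],(680,600),interpolation=cv2.INTER_CUBIC)
for dz in (0,):
    pts=np.array([(wproj(s,p,RL+RR@np.array([x/1e3,y/1e3,dz]))-[60,0])*2 for x in (0,) for y in range(-100,82,5)]).astype(int)
    for k in pts: cv2.circle(I,tuple(k),1,(0,0,255),-1)
cv2.imwrite("pics/w9.png",I)
E
```

```text
13.9833 [ 0.5214 -0.0126  0.3695] [-89.3  12.4  67. ] [-0.6  0.1 -5.7] [-0.32  0.15 -0.02] 0.14033665722058053
```

View pics/w9.png

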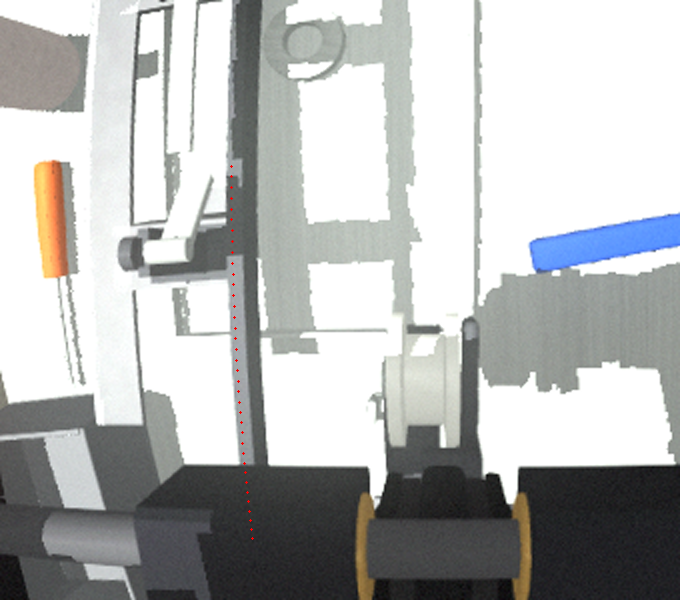

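The predicted rail line (red dots) lies right on the rail's top face, from (237,350) to (250,460). The dog is at about (200,200), and the hanger is held straight with its front roller at (423,390). Next I'll check the along-rail zero and the held pose in numbers.

```bash
python3 - <<'E'
from station import r
from h import *
s,p,q,t=pickle.load(open("w9.pkl","rb"))
o,d=ray(s,p,(60+168/2,250/2)); o2,d2=RR.T@(o-RL),RR.T@d; print("pivot at z=.05 rail xyz",(o2+d2*(.05-o2[2])/d2[2]).round(3))
o,d=ray(s,p,(60+210/2,178/2)); o2,d2=RR.T@(o-RL),RR.T@d; print("tip at z=.03",(o2+d2*(.03-o2[2])/d2[2]).round(3))
Rh=np.array(s["ee_rot"])@HT.T; org=np.array(s["tcp_pos"])+Rh@OFF
for x in [(.0115,-.03,.03),(-.0115,-.03,.03),(0,-.052,.015)]: print("pred",(2*(wproj(s,p,org+Rh@np.array(x))-[60,0])).round(0))
g=q["image"]; print("scene pred rollers, pulley",[proj(q,org+Rh@np.array(x)).round(0) for x in [(.01,-.03,.015),(.01,.03,.015),(.02,0,-.085)]])
plan(r.sense(),(-.07,.012,.013))
E
```

```text
pivot at z=.05 rail xyz [ 0.01  -0.062  0.05 ]
tip at z=.03 [-0.    -0.091  0.03 ]
pred [384. 382.]
pred [460. 382.]
pred [423. 305.]
scene pred rollers, pulley [array([249., 176.]), array([269., 177.]), array([262., 209.])]
tcp target [ 0.5411 -0.0092  0.3158] t [ 0.0737 -0.0265 -0.0024] a [ 0.0001 -0.001   0.0013] dist mm 58.8
```

Call:
play_rows(
  commands=[
    {"fingers": 1, "tx": 0.02, "ty": -0.005, "tz": -0.001, "ax": 0, "ay": 0, "az": 0},
    {"fingers": 1, "tx": 0.045, "ty": -0.013, "tz": -0.002, "ax": 0, "ay": 0, "az": 0},
    {"fingers": 1, "tx": 0.065, "ty": -0.02, "tz": -0.0024, "ax": 0, "ay": 0, "az": 0},
    {"fingers": 1, "tx": 0.0737, "ty": -0.0265, "tz": -0.0024, "ax": 0, "ay": 0, "az": 0},
    {"fingers": 1, "tx": 0.0737, "ty": -0.0265, "tz": -0.0024, "ax": 0, "ay": 0, "az": 0},
  ],
)

```text
time_s: 14.55
tcp_pos: [0.5414, -0.0091, 0.314]
ee_rot: [[0.009, -0.997, 0.074], [0.1, 0.075, 0.992], [-0.995, -0.001, 0.101]]
wrist_force: [0.3, -0.3, -4.6]
gripper_width: 0.139
```

Call:
play_rows(
  commands=[
    {"fingers": 1, "tx": 0, "ty": -0.015, "tz": 0, "ax": 0, "ay": 0, "az": 0},
    {"fingers": 1, "tx": 0, "ty": -0.03, "tz": 0, "ax": 0, "ay": 0, "az": 0},
    {"fingers": 1, "tx": 0, "ty": -0.045, "tz": 0, "ax": 0, "ay": 0, "az": 0},
    {"fingers": 1, "tx": 0, "ty": -0.053, "tz": 0, "ax": 0, "ay": 0, "az": 0},
    {"fingers": 1, "tx": 0, "ty": -0.053, "tz": 0, "ax": 0, "ay": 0, "az": 0},
  ],
)

```text
time_s: 14.97
tcp_pos: [0.5827, -0.0127, 0.3164]
ee_rot: [[0.014, -0.997, 0.075], [0.101, 0.076, 0.992], [-0.995, -0.006, 0.101]]
wrist_force: [-0.1, 0.0, -4.5]
gripper_width: 0.135
```

```bash
python3 - <<'E'
from station import r
from h import *
s=r.sense(); print(s["time_s"],np.round(s["tcp_pos"],4),where(s).round(1),np.round(s["wrist_force"],1),np.round(s["moment"],2),s["gripper_width"])
E
```

```text
14.9667 [ 0.5827 -0.0127  0.3164] [-27.8  11.5  13.7] [-0.1  0.  -4.5] [-0.31 -0.09 -0.03] 0.1350218973246174
```

Call:
play_rows(
  commands=[
    {"fingers": 1, "tx": 0, "ty": -0.008, "tz": 0, "ax": 0, "ay": 0, "az": 0},
    {"fingers": 1, "tx": 0, "ty": -0.016, "tz": 0, "ax": 0, "ay": 0, "az": 0},
    {"fingers": 1, "tx": 0, "ty": -0.024, "tz": 0, "ax": 0, "ay": 0, "az": 0},
    {"fingers": 1, "tx": 0, "ty": -0.03, "tz": 0, "ax": 0, "ay": 0, "az": 0},
    {"fingers": 1, "tx": 0, "ty": -0.03, "tz": 0, "ax": 0, "ay": 0, "az": 0},
  ],
)

```text
time_s: 15.38
tcp_pos: [0.605, -0.0147, 0.3154]
ee_rot: [[0.012, -0.997, 0.076], [0.1, 0.076, 0.992], [-0.995, -0.004, 0.101]]
wrist_force: [-0.4, 0.2, -4.8]
gripper_width: 0.133
```

```bash
python3 - <<'E'
from station import r
from h import *
s=r.sense(); print(s["time_s"],np.round(s["tcp_pos"],4),where(s).round(1),np.round(s["wrist_force"],1),np.round(s["moment"],2),s["gripper_width"])
E
```

```text
15.3833 [ 0.605  -0.0147  0.3154] [-5.5 11.  12.7] [-0.4  0.2 -4.8] [-0.38 -0.06  0.01] 0.1330169408030296
```

Call:
play_rows(
  commands=[
    {"fingers": 1, "tx": 0, "ty": -0.003, "tz": 0, "ax": 0, "ay": 0, "az": 0},
    {"fingers": 1, "tx": 0, "ty": -0.006, "tz": 0, "ax": 0, "ay": 0, "az": 0},
    {"fingers": 1, "tx": 0, "ty": -0.009, "tz": 0, "ax": 0, "ay": 0, "az": 0},
    {"fingers": 1, "tx": 0, "ty": -0.011, "tz": 0, "ax": 0, "ay": 0, "az": 0},
    {"fingers": 1, "tx": 0, "ty": -0.011, "tz": 0, "ax": 0, "ay": 0, "az": 0},
  ],
)

```text
time_s: 15.8
tcp_pos: [0.6125, -0.0153, 0.3156]
ee_rot: [[0.012, -0.997, 0.076], [0.101, 0.076, 0.992], [-0.995, -0.004, 0.101]]
wrist_force: [-0.3, 0.3, -4.3]
gripper_width: 0.142
```

Call:
play_rows(
  commands=[
    {"fingers": 1, "tx": 0, "ty": -0.002, "tz": 0, "ax": 0, "ay": 0, "az": 0},
    {"fingers": 1, "tx": 0, "ty": -0.003, "tz": 0, "ax": 0, "ay": 0, "az": 0},
    {"fingers": 1, "tx": 0, "ty": -0.003, "tz": 0, "ax": 0, "ay": 0, "az": 0},
  ],
)

```text
time_s: 16.05
tcp_pos: [0.6146, -0.0155, 0.3157]
ee_rot: [[0.012, -0.997, 0.075], [0.101, 0.076, 0.992], [-0.995, -0.004, 0.101]]
wrist_force: [-0.0, -0.6, -4.9]
gripper_width: 0.136
```

Call:
play_rows(
  commands=[
    {"fingers": 1, "tx": 0, "ty": -0.002, "tz": 0, "ax": 0, "ay": 0, "az": 0},
    {"fingers": 1, "tx": 0, "ty": -0.002, "tz": 0, "ax": 0, "ay": 0, "az": 0},
  ],
)

```text
time_s: 16.22
tcp_pos: [0.6162, -0.0156, 0.3157]
ee_rot: [[0.012, -0.997, 0.075], [0.101, 0.076, 0.992], [-0.995, -0.004, 0.101]]
wrist_force: [-0.4, 0.1, -5.4]
gripper_width: 0.134
```

Call:
play_rows(
  commands=[
    {"fingers": 1, "tx": 0, "ty": -0.002, "tz": 0, "ax": 0, "ay": 0, "az": 0},
    {"fingers": 1, "tx": 0, "ty": -0.002, "tz": 0, "ax": 0, "ay": 0, "az": 0},
  ],
)

```text
time_s: 16.38
tcp_pos: [0.6177, -0.0157, 0.3157]
ee_rot: [[0.012, -0.997, 0.075], [0.101, 0.076, 0.992], [-0.995, -0.004, 0.101]]
wrist_force: [-0.2, -0.6, -5.1]
gripper_width: 0.135
```

Call:
play_rows(
  commands=[
    {"fingers": 1, "tx": 0, "ty": -0.002, "tz": 0, "ax": 0, "ay": 0, "az": 0},
    {"fingers": 1, "tx": 0, "ty": -0.002, "tz": 0, "ax": 0, "ay": 0, "az": 0},
  ],
)

```text
time_s: 16.55
tcp_pos: [0.619, -0.0159, 0.3156]
ee_rot: [[0.011, -0.997, 0.076], [0.101, 0.076, 0.992], [-0.995, -0.004, 0.101]]
wrist_force: [-0.0, 0.1, -5.1]
gripper_width: 0.135
```

Call:
play_rows(
  commands=[
    {"fingers": 1, "tx": 0, "ty": -0.0015, "tz": 0, "ax": 0, "ay": 0, "az": 0},
    {"fingers": 1, "tx": 0, "ty": -0.0015, "tz": 0, "ax": 0, "ay": 0, "az": 0},
  ],
)

```text
time_s: 16.72
tcp_pos: [0.6195, -0.0159, 0.3155]
ee_rot: [[0.01, -0.997, 0.076], [0.101, 0.076, 0.992], [-0.995, -0.002, 0.101]]
wrist_force: [-2.1, -0.0, -3.3]
gripper_width: 0.13
```

The leg touches at TCP x ≈ 0.619, and vision had predicted +8 mm (measured +8.7). I'll back off 8 mm and lower lightly.

Call:
play_rows(
  commands=[
    {"fingers": 1, "tx": 0, "ty": 0.006, "tz": 0, "ax": 0, "ay": 0, "az": 0},
    {"fingers": 1, "tx": 0, "ty": 0.012, "tz": 0, "ax": 0, "ay": 0, "az": 0},
    {"fingers": 1, "tx": 0, "ty": 0.012, "tz": 0, "ax": 0, "ay": 0, "az": 0},
    {"fingers": 1, "tx": 0, "ty": 0.012, "tz": 0, "ax": 0, "ay": 0, "az": 0},
  ],
)

```text
time_s: 17.05
tcp_pos: [0.6111, -0.0152, 0.3161]
ee_rot: [[0.013, -0.997, 0.075], [0.101, 0.076, 0.992], [-0.995, -0.005, 0.101]]
wrist_force: [0.4, -0.1, -4.7]
gripper_width: 0.135
```

Call:
play_rows(
  commands=[
    {"fingers": 1, "tx": 0.004, "ty": 0, "tz": 0, "ax": 0, "ay": 0, "az": 0},
    {"fingers": 1, "tx": 0.008, "ty": 0, "tz": 0, "ax": 0, "ay": 0, "az": 0},
    {"fingers": 1, "tx": 0.011, "ty": 0, "tz": 0, "ax": 0, "ay": 0, "az": 0},
    {"fingers": 1, "tx": 0.011, "ty": 0, "tz": 0, "ax": 0, "ay": 0, "az": 0},
  ],
)

```text
time_s: 17.38
tcp_pos: [0.6109, -0.0143, 0.3064]
ee_rot: [[0.01, -0.997, 0.076], [0.101, 0.076, 0.992], [-0.995, -0.002, 0.101]]
wrist_force: [0.4, -0.5, -5.2]
gripper_width: 0.136
```

```bash
python3 - <<'E'
from station import r
from h import *
s=r.sense(); print(s["time_s"],np.round(s["tcp_pos"],4),where(s).round(1),np.round(s["wrist_force"],1),np.round(s["moment"],2),s["gripper_width"])
E
```

```text
17.3833 [ 0.6109 -0.0143  0.3064] [ 0.2 10.9  3.7] [ 0.4 -0.5 -5.2] [-0.36  0.04  0.05] 0.1359305300101733
```

Call:
play_rows(
  commands=[
    {"fingers": 1, "tx": 0.002, "ty": 0, "tz": 0, "ax": 0, "ay": 0, "az": 0},
    {"fingers": 1, "tx": 0.002, "ty": 0, "tz": 0, "ax": 0, "ay": 0, "az": 0},
  ],
)

```text
time_s: 17.55
tcp_pos: [0.6112, -0.0142, 0.3056]
ee_rot: [[0.011, -0.997, 0.076], [0.101, 0.076, 0.992], [-0.995, -0.004, 0.101]]
wrist_force: [-0.6, -0.7, -6.0]
gripper_width: 0.136
```

Call:
play_rows(
  commands=[
    {"fingers": 1, "tx": 0.002, "ty": 0, "tz": 0, "ax": 0, "ay": 0, "az": 0},
    {"fingers": 1, "tx": 0.002, "ty": 0, "tz": 0, "ax": 0, "ay": 0, "az": 0},
  ],
)

```text
time_s: 17.72
tcp_pos: [0.6112, -0.014, 0.3042]
ee_rot: [[0.011, -0.997, 0.076], [0.101, 0.076, 0.992], [-0.995, -0.004, 0.101]]
wrist_force: [0.3, -0.4, -4.5]
gripper_width: 0.135
```

Call:
play_rows(
  commands=[
    {"fingers": 1, "tx": 0.0015, "ty": 0, "tz": 0, "ax": 0, "ay": 0, "az": 0},
    {"fingers": 1, "tx": 0.0015, "ty": 0, "tz": 0, "ax": 0, "ay": 0, "az": 0},
  ],
)

```text
time_s: 17.88
tcp_pos: [0.6112, -0.014, 0.3032]
ee_rot: [[0.011, -0.997, 0.076], [0.101, 0.076, 0.992], [-0.995, -0.004, 0.101]]
wrist_force: [0.3, -0.6, -5.4]
gripper_width: 0.133
```

Call:
play_rows(
  commands=[
    {"fingers": 1, "tx": 0.0015, "ty": 0, "tz": 0, "ax": 0, "ay": 0, "az": 0},
    {"fingers": 1, "tx": 0.0015, "ty": 0, "tz": 0, "ax": 0, "ay": 0, "az": 0},
  ],
)

```text
time_s: 18.05
tcp_pos: [0.6114, -0.0139, 0.3024]
ee_rot: [[0.012, -0.997, 0.075], [0.1, 0.076, 0.992], [-0.995, -0.005, 0.101]]
wrist_force: [0.2, -0.2, -4.9]
gripper_width: 0.135
```

Call:
play_rows(
  commands=[
    {"fingers": 1, "tx": 0.0015, "ty": 0, "tz": 0, "ax": 0, "ay": 0, "az": 0},
    {"fingers": 1, "tx": 0.0015, "ty": 0, "tz": 0, "ax": 0, "ay": 0, "az": 0},
  ],
)

```text
time_s: 18.22
tcp_pos: [0.6114, -0.0141, 0.3022]
ee_rot: [[0.013, -0.997, 0.075], [0.1, 0.076, 0.992], [-0.995, -0.005, 0.101]]
wrist_force: [-0.6, -0.8, -1.2]
gripper_width: 0.135
```

Call:
play_rows(
  commands=[
    {"fingers": 1, "tx": 0.0015, "ty": 0, "tz": 0, "ax": 0, "ay": 0, "az": 0},
    {"fingers": 1, "tx": 0.0015, "ty": 0, "tz": 0, "ax": 0, "ay": 0, "az": 0},
  ],
)

```text
time_s: 18.38
tcp_pos: [0.6115, -0.0142, 0.302]
ee_rot: [[0.014, -0.997, 0.075], [0.099, 0.076, 0.992], [-0.995, -0.006, 0.1]]
wrist_force: [-2.1, -1.4, 4.4]
gripper_width: 0.134
```

Call:
play_rows(
  commands=[
    {"fingers": 1, "tx": 0.001, "ty": 0, "tz": 0, "ax": 0, "ay": 0, "az": 0},
    {"fingers": 1, "tx": 0.001, "ty": 0, "tz": 0, "ax": 0, "ay": 0, "az": 0},
  ],
)

```text
time_s: 18.55
tcp_pos: [0.6115, -0.0141, 0.3017]
ee_rot: [[0.014, -0.997, 0.075], [0.099, 0.076, 0.992], [-0.995, -0.007, 0.1]]
wrist_force: [-3.0, -1.1, 6.6]
gripper_width: 0.133
```

Call:
play_rows(
  commands=[
    {"fingers": 1, "tx": -0.0022, "ty": 0, "tz": 0, "ax": 0, "ay": 0, "az": 0},
    {"fingers": 1, "tx": -0.0022, "ty": 0, "tz": 0, "ax": 0, "ay": 0, "az": 0},
  ],
)

```text
time_s: 18.72
tcp_pos: [0.6116, -0.0138, 0.3019]
ee_rot: [[0.013, -0.997, 0.075], [0.101, 0.076, 0.992], [-0.995, -0.006, 0.101]]
wrist_force: [-2.7, 0.1, 3.9]
gripper_width: 0.139
```

```bash
python3 - <<'E'
from station import r, viewer
from h import *
s=r.sense(); print(s["time_s"],np.round(s["tcp_pos"],4),where(s).round(1),np.round(s["wrist_force"],1),np.round(s["moment"],2),s["gripper_width"])
p=viewer.capture("wrist"); pickle.dump((s,p),open("w10.pkl","wb")); g=p["image"].mean(2)
for v in range(135,215,8):
    w=g[v,235:315].astype(int); print(v," ".join(map(str,w[::2])))
E
```

```text
18.7167 [ 0.6116 -0.0138  0.3019] [ 1.1 10.9 -0.9] [-2.7  0.1  3.9] [-0.48  0.73  0.05] 0.13914027664857284
135 71 76 84 94 103 103 115 121 123 120 120 118 119 122 120 118 121 124 122 121 121 120 133 240 242 242 241 241 241 242 243 241 240 242 240 243 242 238 240 241
143 186 182 182 183 184 184 183 183 179 178 175 174 173 175 175 176 176 125 124 123 122 120 129 239 241 241 241 240 240 240 241 241 240 132 129 131 131 127 130 132
151 243 242 242 241 197 137 133 133 131 129 129 133 126 129 131 129 129 125 122 121 123 122 135 239 241 241 241 227 126 127 130 130 126 130 126 132 126 127 126 130
159 243 242 243 241 242 130 135 133 134 125 202 200 195 167 133 126 123 74 78 74 69 119 132 239 196 199 199 185 100 67 70 67 127 127 128 130 126 126 125 126
167 241 242 242 241 241 136 132 132 133 159 237 235 234 135 141 143 148 174 171 173 169 167 166 169 224 235 236 230 74 89 115 99 90 128 125 127 127 121 121 123
175 227 228 219 216 225 220 124 125 122 223 247 246 244 135 152 151 178 238 237 236 234 227 150 145 147 149 154 152 70 67 67 63 74 117 115 112 115 113 114 115
183 224 226 223 228 225 228 121 122 116 152 161 160 157 136 159 159 158 156 159 155 157 156 152 151 147 159 158 153 68 63 65 64 79 113 116 113 110 112 111 109
191 223 225 227 223 221 227 223 224 120 139 160 162 161 135 157 160 157 157 158 157 158 160 158 156 144 156 157 154 60 63 62 61 74 111 119 112 116 115 111 113
199 223 220 225 221 225 201 160 110 115 115 154 155 150 133 147 149 149 152 149 150 148 146 149 148 144 149 150 145 60 58 60 62 82 113 117 113 112 112 113 109
207 223 225 225 224 198 229 181 114 177 96 150 149 149 132 146 144 141 142 142 144 141 145 140 138 141 146 145 139 54 59 57 56 114 222 227 227 227 226 226 224
```

Seated: the rail (cols 269–279) runs in the middle of the roller groove (261–283), and contact came at the expected height. Next I'll push gently down the rail.

Call:
play_rows(
  commands=[
    {"fingers": 1, "tx": -0.0012, "ty": 0.0012, "tz": -0.01, "ax": 0, "ay": 0, "az": 0},
    {"fingers": 1, "tx": -0.0012, "ty": 0.0012, "tz": -0.02, "ax": 0, "ay": 0, "az": 0},
    {"fingers": 1, "tx": -0.0012, "ty": 0.0012, "tz": -0.03, "ax": 0, "ay": 0, "az": 0},
    {"fingers": 1, "tx": -0.0012, "ty": 0.0012, "tz": -0.04, "ax": 0, "ay": 0, "az": 0},
    {"fingers": 1, "tx": -0.0012, "ty": 0.0012, "tz": -0.05, "ax": 0, "ay": 0, "az": 0},
  ],
)

```text
time_s: 19.18
tcp_pos: [0.6083, -0.052, 0.2979]
ee_rot: [[0.014, -0.997, 0.076], [0.101, 0.077, 0.992], [-0.995, -0.006, 0.101]]
wrist_force: [2.5, 0.5, 1.0]
gripper_width: 0.137
```

```bash
python3 - <<'E'
from station import r, viewer
from h import *
s=r.sense(); print(s["time_s"],np.round(s["tcp_pos"],4),where(s).round(1),np.round(s["wrist_force"],1),np.round(s["moment"],2),s["gripper_width"])
E
```

```text
19.1833 [ 0.6083 -0.052   0.2979] [  0.7 -27.6  -0.7] [2.5 0.5 1. ] [-0.43 -0.8   0.03] 0.13737736066638753
```

Call:
play_rows(
  commands=[
    {"fingers": 1, "tx": 0, "ty": -0.0006, "tz": -0.008, "ax": 0, "ay": 0, "az": 0},
    {"fingers": 1, "tx": 0, "ty": -0.0006, "tz": -0.016, "ax": 0, "ay": 0, "az": 0},
    {"fingers": 1, "tx": 0, "ty": -0.0006, "tz": -0.024, "ax": 0, "ay": 0, "az": 0},
    {"fingers": 1, "tx": 0, "ty": -0.0006, "tz": -0.032, "ax": 0, "ay": 0, "az": 0},
    {"fingers": 1, "tx": 0, "ty": -0.0006, "tz": -0.04, "ax": 0, "ay": 0, "az": 0},
  ],
)

```text
time_s: 19.6
tcp_pos: [0.6063, -0.0796, 0.2951]
ee_rot: [[0.014, -0.997, 0.075], [0.104, 0.076, 0.992], [-0.995, -0.006, 0.104]]
wrist_force: [2.0, 4.5, 2.1]
gripper_width: 0.135
```

```bash
python3 - <<'E'
from station import r, viewer
from h import *
s=r.sense(); print(s["time_s"],np.round(s["tcp_pos"],4),where(s).round(1),np.round(s["wrist_force"],1),np.round(s["moment"],2),s["gripper_width"])
E
```

```text
19.6 [ 0.6063 -0.0796  0.2951] [  0.7 -55.1  -0.7] [2.  4.5 2.1] [ 1.23 -0.64  0.05] 0.13511019166864488
```

Call:
play_rows(
  commands=[
    {"fingers": 1, "tx": 0, "ty": -0.0006, "tz": -0.008, "ax": 0, "ay": 0, "az": 0},
    {"fingers": 1, "tx": 0, "ty": -0.0006, "tz": -0.016, "ax": 0, "ay": 0, "az": 0},
    {"fingers": 1, "tx": 0, "ty": -0.0006, "tz": -0.024, "ax": 0, "ay": 0, "az": 0},
    {"fingers": 1, "tx": 0, "ty": -0.0006, "tz": -0.032, "ax": 0, "ay": 0, "az": 0},
    {"fingers": 1, "tx": 0, "ty": -0.0006, "tz": -0.04, "ax": 0, "ay": 0, "az": 0},
  ],
)

```text
time_s: 20.02
tcp_pos: [0.604, -0.1115, 0.2917]
ee_rot: [[0.012, -0.997, 0.076], [0.1, 0.077, 0.992], [-0.995, -0.004, 0.101]]
wrist_force: [2.7, 1.0, 0.5]
gripper_width: 0.138
```

```bash
python3 - <<'E'
from station import r, viewer
from h import *
s=r.sense(); print(s["time_s"],np.round(s["tcp_pos"],4),where(s).round(1),np.round(s["wrist_force"],1),np.round(s["moment"],2),s["gripper_width"])
E
```

```text
20.0167 [ 0.604  -0.1115  0.2917] [  0.8 -87.6  -0.8] [2.7 1.  0.5] [ 0.05 -0.91 -0.04] 0.13816812280559854
```

Call:
play_rows(
  commands=[
    {"fingers": 1, "tx": 0, "ty": -0.0012, "tz": -0.008, "ax": 0, "ay": 0, "az": 0},
    {"fingers": 1, "tx": 0, "ty": -0.0012, "tz": -0.016, "ax": 0, "ay": 0, "az": 0},
    {"fingers": 1, "tx": 0, "ty": -0.0012, "tz": -0.024, "ax": 0, "ay": 0, "az": 0},
    {"fingers": 1, "tx": 0, "ty": -0.0012, "tz": -0.032, "ax": 0, "ay": 0, "az": 0},
    {"fingers": 1, "tx": 0, "ty": -0.0012, "tz": -0.04, "ax": 0, "ay": 0, "az": 0},
  ],
)

```text
time_s: 20.43
tcp_pos: [0.602, -0.1412, 0.2885]
ee_rot: [[0.01, -0.997, 0.076], [0.1, 0.076, 0.992], [-0.995, -0.003, 0.101]]
wrist_force: [0.9, 0.7, -0.7]
gripper_width: 0.132
```

Call:
play_rows(
  commands=[
    {"fingers": 1, "tx": 0, "ty": 0, "tz": -0.008, "ax": 0, "ay": 0, "az": 0},
    {"fingers": 1, "tx": 0, "ty": 0, "tz": -0.016, "ax": 0, "ay": 0, "az": 0},
    {"fingers": 1, "tx": 0, "ty": 0, "tz": -0.024, "ax": 0, "ay": 0, "az": 0},
    {"fingers": 1, "tx": 0, "ty": 0, "tz": -0.032, "ax": 0, "ay": 0, "az": 0},
  ],
)

```text
time_s: 20.77
tcp_pos: [0.6003, -0.165, 0.286]
ee_rot: [[0.01, -0.997, 0.076], [0.1, 0.076, 0.992], [-0.995, -0.003, 0.101]]
wrist_force: [0.2, 0.2, -1.7]
gripper_width: 0.138
```

```bash
python3 - <<'E'
from station import r, viewer
from h import *
s=r.sense(); print(s["time_s"],np.round(s["tcp_pos"],4),where(s).round(1),np.round(s["wrist_force"],1),np.round(s["moment"],2),s["gripper_width"])
E
```

```text
20.7667 [ 0.6003 -0.165   0.286 ] [   0.9 -141.5   -0.8] [ 0.2  0.2 -1.7] [-0.55  0.04  0.02] 0.13771212292491233
```

Call:
play_rows(
  commands=[
    {"fingers": 1, "tx": 0.0005, "ty": 0, "tz": -0.01, "ax": 0, "ay": 0, "az": 0},
    {"fingers": 1, "tx": 0.0005, "ty": 0, "tz": -0.02, "ax": 0, "ay": 0, "az": 0},
    {"fingers": 1, "tx": 0.001, "ty": 0, "tz": -0.03, "ax": 0, "ay": 0, "az": 0},
    {"fingers": 1, "tx": 0.001, "ty": 0, "tz": -0.04, "ax": 0, "ay": 0, "az": 0},
    {"fingers": 1, "tx": 0.001, "ty": 0, "tz": -0.05, "ax": 0, "ay": 0, "az": 0},
  ],
)

```text
time_s: 21.18
tcp_pos: [0.5975, -0.2022, 0.2821]
ee_rot: [[0.011, -0.997, 0.076], [0.101, 0.076, 0.992], [-0.995, -0.003, 0.101]]
wrist_force: [-2.8, -0.8, 0.8]
gripper_width: 0.137
```

Call:
play_rows(
  commands=[
    {"fingers": 1, "tx": 0, "ty": 0, "tz": 0, "ax": 0, "ay": 0, "az": 0},
    {"fingers": 1, "tx": 0, "ty": 0, "tz": 0, "ax": 0, "ay": 0, "az": 0},
  ],
)

```text
time_s: 21.35
tcp_pos: [0.5975, -0.2021, 0.282]
ee_rot: [[0.011, -0.997, 0.077], [0.1, 0.077, 0.992], [-0.995, -0.003, 0.101]]
wrist_force: [-2.2, -0.1, 1.0]
gripper_width: 0.138
```

```bash
python3 - <<'E'
from station import r, viewer
from h import *
s=r.sense(); print(s["time_s"],np.round(s["tcp_pos"],4),where(s).round(1),np.round(s["wrist_force"],1),np.round(s["moment"],2),s["gripper_width"])
p=viewer.capture("wrist"); t=viewer.capture("top"); q=viewer.capture("scene"); pickle.dump((s,p,t,q),open("w11.pkl","wb")); g=p["image"].mean(2)
for v in range(120,225,8):
    w=g[v,225:315].astype(int); print(v," ".join(map(str,w[::2])))
E
```

```text
21.35 [ 0.5975 -0.2021  0.282 ] [   1.  -178.9   -0.9] [-2.2 -0.1  1. ] [-0.57  0.82  0.02] 0.13751577240737475
120 241 241 241 242 242 134 133 133 137 132 138 236 233 232 234 235 236 234 232 231 144 240 121 119 81 79 77 86 239 238 240 238 237 236 239 239 234 239 239 236 238 238 237 236 235
128 241 241 241 242 240 152 130 127 133 132 128 236 234 233 233 235 236 233 232 231 220 225 122 118 118 80 81 80 226 224 220 181 117 128 201 237 234 238 239 237 236 237 235 237 235
136 242 240 241 241 239 238 131 129 129 132 132 228 233 232 234 236 236 234 231 232 130 129 118 117 116 74 78 78 117 111 116 116 114 114 112 129 121 129 127 125 125 127 123 127 125
144 240 241 240 239 239 228 132 125 127 131 129 224 231 232 234 235 234 233 232 230 125 135 114 115 73 73 75 72 126 116 117 115 117 114 117 116 123 123 125 126 124 126 123 127 124
152 124 124 120 122 122 121 118 119 117 122 109 226 232 230 231 233 235 234 231 230 83 72 113 113 71 72 69 73 106 117 115 112 113 111 108 119 117 123 118 123 122 124 118 122 123
160 179 231 187 68 72 73 72 68 68 69 66 225 232 231 231 234 234 234 232 229 82 69 68 68 
[... 741 characters left out ...]
6 118 116 118
200 210 203 209 206 206 207 204 207 107 115 197 140 103 98 98 103 103 104 105 102 111 143 143 143 143 141 142 144 142 140 145 146 140 53 59 58 59 80 119 114 117 114 119 114 178
208 238 234 238 234 235 236 231 236 119 122 223 171 114 113 112 113 115 115 116 109 109 133 132 134 135 137 134 135 135 135 140 142 133 52 56 54 57 135 235 233 235 231 233 232 235
216 237 235 237 234 236 233 232 235 235 120 118 117 113 111 111 114 113 114 113 111 96 53 58 56 55 56 56 53 231 132 131 135 123 51 52 53 52 170 236 232 234 232 233 233 237
224 95 97 96 98 98 97 94 95 118 119 117 120 113 113 107 113 114 112 113 109 94 53 53 53 48 48 52 49 50 53 50 48 51 49 48 48 50 50 203 234 235 233 232 234 237
```

Call:
play_rows(
  commands=[
    {"fingers": 1, "tx": 0, "ty": 0.0009, "tz": 0, "ax": 0, "ay": 0, "az": 0},
    {"fingers": -1, "tx": 0, "ty": 0.0009, "tz": 0, "ax": 0, "ay": 0, "az": 0},
    {"fingers": -1, "tx": 0, "ty": 0.0009, "tz": 0, "ax": 0, "ay": 0, "az": 0},
    {"fingers": -1, "tx": 0, "ty": 0.0009, "tz": 0, "ax": 0, "ay": 0, "az": 0},
    {"fingers": -1, "tx": 0, "ty": 0.0009, "tz": 0, "ax": 0, "ay": 0, "az": 0},
  ],
)

```text
time_s: 21.92
tcp_pos: [0.5977, -0.2008, 0.2818]
ee_rot: [[0.012, -0.997, 0.075], [0.101, 0.076, 0.992], [-0.995, -0.005, 0.102]]
wrist_force: [0.2, -0.1, 0.3]
gripper_width: 0.355
```

Call:
play_rows(
  commands=[
    {"fingers": -1, "tx": 0, "ty": 0, "tz": 0, "ax": 0, "ay": 0, "az": 0},
    {"fingers": -1, "tx": 0, "ty": 0, "tz": 0, "ax": 0, "ay": 0, "az": 0},
    {"fingers": -1, "tx": 0, "ty": 0, "tz": 0, "ax": 0, "ay": 0, "az": 0},
    {"fingers": -1, "tx": 0, "ty": 0, "tz": 0, "ax": 0, "ay": 0, "az": 0},
    {"fingers": -1, "tx": 0, "ty": 0, "tz": 0, "ax": 0, "ay": 0, "az": 0},
  ],
)

```text
time_s: 22.33
tcp_pos: [0.5973, -0.2012, 0.2819]
ee_rot: [[0.012, -0.997, 0.075], [0.101, 0.076, 0.992], [-0.995, -0.004, 0.101]]
wrist_force: [0.8, -0.0, -0.6]
gripper_width: 0.729
```

Call:
play_rows(
  commands=[
    {"fingers": -1, "tx": -0.03, "ty": 0, "tz": 0, "ax": 0, "ay": 0, "az": 0},
    {"fingers": -1, "tx": -0.07, "ty": 0, "tz": 0, "ax": 0, "ay": 0, "az": 0},
    {"fingers": -1, "tx": -0.11, "ty": 0, "tz": 0, "ax": 0, "ay": 0, "az": 0},
    {"fingers": -1, "tx": -0.15, "ty": 0, "tz": 0, "ax": 0, "ay": 0, "az": 0},
    {"fingers": -1, "tx": -0.18, "ty": 0, "tz": 0, "ax": 0, "ay": 0, "az": 0},
  ],
)

```text
time_s: 22.75
tcp_pos: [0.5957, -0.2153, 0.4194]
ee_rot: [[0.015, -0.997, 0.075], [0.099, 0.076, 0.992], [-0.995, -0.007, 0.1]]
wrist_force: [0.1, -0.1, 0.6]
gripper_width: 0.988
```

Call:
play_rows(
  commands=[
    {"fingers": -1, "tx": 0, "ty": 0.03, "tz": 0.03, "ax": 0, "ay": 0, "az": 0},
    {"fingers": -1, "tx": 0, "ty": 0.06, "tz": 0.06, "ax": 0, "ay": 0, "az": 0},
    {"fingers": -1, "tx": 0, "ty": 0.1, "tz": 0.1, "ax": 0, "ay": 0, "az": 0},
    {"fingers": -1, "tx": 0, "ty": 0.13, "tz": 0.13, "ax": 0, "ay": 0, "az": 0},
    {"fingers": -1, "tx": 0, "ty": 0.16, "tz": 0.16, "ax": 0, "ay": 0, "az": 0},
  ],
)

```text
time_s: 23.17
tcp_pos: [0.4837, -0.0857, 0.4282]
ee_rot: [[0.013, -0.997, 0.076], [0.101, 0.077, 0.992], [-0.995, -0.005, 0.101]]
wrist_force: [0.4, 1.0, 0.5]
gripper_width: 0.999
```

Call:
play_rows(
  commands=[
    {"fingers": -1, "tx": 0, "ty": 0, "tz": 0, "ax": 0, "ay": 0, "az": 0},
    {"fingers": -1, "tx": 0, "ty": 0, "tz": 0, "ax": 0, "ay": 0, "az": 0},
    {"fingers": -1, "tx": 0, "ty": 0, "tz": 0, "ax": 0, "ay": 0, "az": 0},
    {"fingers": -1, "tx": 0, "ty": 0, "tz": 0, "ax": 0, "ay": 0, "az": 0},
    {"fingers": -1, "tx": 0, "ty": 0, "tz": 0, "ax": 0, "ay": 0, "az": 0},
  ],
)

```text
time_s: 23.58
tcp_pos: [0.4857, -0.0872, 0.4271]
ee_rot: [[0.01, -0.997, 0.077], [0.1, 0.077, 0.992], [-0.995, -0.003, 0.101]]
wrist_force: [0.1, 0.5, 0.3]
gripper_width: 1.003
```

Call:
play_rows(
  commands=[
    {"fingers": -1, "tx": 0, "ty": 0, "tz": 0, "ax": 0, "ay": 0, "az": 0},
    {"fingers": -1, "tx": 0, "ty": 0, "tz": 0, "ax": 0, "ay": 0, "az": 0},
    {"fingers": -1, "tx": 0, "ty": 0, "tz": 0, "ax": 0, "ay": 0, "az": 0},
    {"fingers": -1, "tx": 0, "ty": 0, "tz": 0, "ax": 0, "ay": 0, "az": 0},
    {"fingers": -1, "tx": 0, "ty": 0, "tz": 0, "ax": 0, "ay": 0, "az": 0},
  ],
)

```text
time_s: 24.0
tcp_pos: [0.4852, -0.0867, 0.4278]
ee_rot: [[0.012, -0.997, 0.076], [0.101, 0.077, 0.992], [-0.995, -0.004, 0.101]]
wrist_force: [0.3, 0.2, 0.1]
gripper_width: 0.999
```

```bash
python3 - <<'E'
from station import r, viewer, spotter
from h import *
s=r.sense(); print(s["time_s"],np.round(s["tcp_pos"],4),np.round(s["wrist_force"],1),s["gripper_width"])
t=viewer.capture("top"); q=viewer.capture("scene"); pickle.dump((s,t,q),open("w12.pkl","wb"))
P=pickle.load(open("p0.pkl","rb"))
for n,im in (("top",t),("scene",q)):
    for k in ("hanger","hanger_pulley","skid_hanger","idler","bearing"): print(n,k,[(np.round(d["uv"]).tolist(),round(float(d["score"]),2)) for d in spotter.find_in(k,im)][:3])
    for y in (-.18,-.34,-.348): 
        o=RL+RR@np.array([0,y,0]); print("pred origin/rollers y",y,[proj(im,o+RR@np.array(x)).round(0).tolist() for x in [(.01,-.03,.015),(.01,.03,.015),(-.006,0,.1)]])
A=cv2.resize(t["image"][100:260,80:480],(800,320)); B=cv2.resize(q["image"][170:310,60:440],(760,280))
B=np.hstack([B,np.zeros((280,40,3),np.uint8)])
cv2.imwrite("pics/fin.png",np.clip(1.4*np.vstack([A,B])[:,:,::-1].astype(float),0,255).astype(np.uint8))
E
```

```text
24.0 [ 0.4852 -0.0867  0.4278] [0.3 0.2 0.1] 0.999314362354826
top hanger [([110.0, 296.0], 0.9), ([428.0, 184.0], 0.7)]
top hanger_pulley [([107.0, 299.0], 0.73), ([430.0, 188.0], 0.57)]
top skid_hanger [([177.0, 216.0], 0.74)]
top idler [([196.0, 143.0], 0.59), ([432.0, 164.0], 0.16)]
top bearing [([361.0, 194.0], 0.48)]
pred origin/rollers y -0.18 [[379.0, 167.0], [355.0, 162.0], [378.0, 160.0]]
pred origin/rollers y -0.34 [[443.0, 179.0], [419.0, 174.0], [448.0, 173.0]]
pred origin/rollers y -0.348 [[446.0, 179.0], [422.0, 175.0], [451.0, 173.0]]
scene hanger [([144.0, 204.0], 0.87), ([416.0, 222.0], 0.78)]
scene hanger_pulley [([142.0, 204.0], 0.97), ([420.0, 220.0], 0.94)]
scene skid_hanger [([355.0, 210.0], 0.61)]
scene idler [([343.0, 312.0], 0.87)]
scene bearing [([189.0, 261.0], 0.58)]
pred origin/rollers y -0.18 [[178.0, 208.0], [197.0, 210.0], [183.0, 180.0]]
pred origin/rollers y -0.34 [[131.0, 205.0], [148.0, 206.0], [134.0, 177.0]]
pred origin/rollers y -0.348 [[128.0, 204.0], [146.0, 206.0], [132.0, 177.0]]
```

View pics/fin.png

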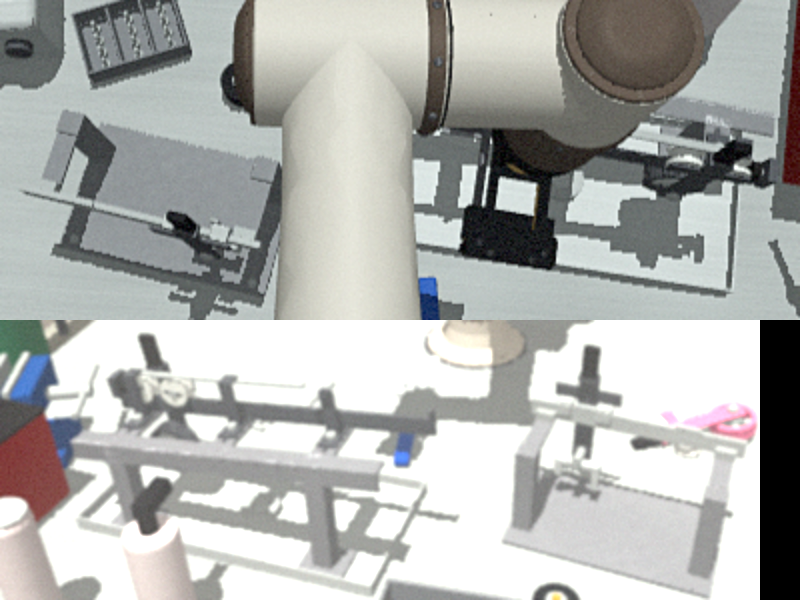

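The roller hanger stands at the lower end by the buffer: rollers at scene (135,204) and (148,206), where y=-340 mm predicts (131,205) and (148,206). The plain hanger is in place. I'll wait a second and check that it is at rest.

Call:
play_rows(
  commands=[
    {"fingers": -1, "tx": 0, "ty": 0.01, "tz": 0, "ax": 0, "ay": 0, "az": 0},
    {"fingers": -1, "tx": 0, "ty": 0.01, "tz": 0, "ax": 0, "ay": 0, "az": 0},
    {"fingers": -1, "tx": 0, "ty": 0.01, "tz": 0, "ax": 0, "ay": 0, "az": 0},
    {"fingers": -1, "tx": 0, "ty": 0.01, "tz": 0, "ax": 0, "ay": 0, "az": 0},
    {"fingers": -1, "tx": 0, "ty": 0.01, "tz": 0, "ax": 0, "ay": 0, "az": 0},
  ],
)

```text
time_s: 25.02
tcp_pos: [0.4776, -0.0861, 0.4279]
ee_rot: [[0.012, -0.997, 0.075], [0.101, 0.076, 0.992], [-0.995, -0.004, 0.101]]
wrist_force: [0.6, -0.1, -0.5]
gripper_width: 0.997
```

Call:
play_rows(
  commands=[
    {"fingers": -1, "tx": 0, "ty": 0, "tz": 0, "ax": 0, "ay": 0, "az": 0},
    {"fingers": -1, "tx": 0, "ty": 0, "tz": 0, "ax": 0, "ay": 0, "az": 0},
    {"fingers": -1, "tx": 0, "ty": 0, "tz": 0, "ax": 0, "ay": 0, "az": 0},
    {"fingers": -1, "tx": 0, "ty": 0, "tz": 0, "ax": 0, "ay": 0, "az": 0},
    {"fingers": -1, "tx": 0, "ty": 0, "tz": 0, "ax": 0, "ay": 0, "az": 0},
  ],
)

```text
time_s: 25.43
tcp_pos: [0.4776, -0.0861, 0.4278]
ee_rot: [[0.012, -0.997, 0.075], [0.101, 0.076, 0.992], [-0.995, -0.004, 0.101]]
wrist_force: [-0.4, 0.2, -1.1]
gripper_width: 1.0
```

```bash
python3 - <<'E'
from station import r, viewer, spotter
from h import *
s,t0,q0=pickle.load(open("w12.pkl","rb")); P=pickle.load(open("p0.pkl","rb"))
q=viewer.capture("scene"); t=viewer.capture("top")
df=lambda a,b,r:float(np.abs(cv2.blur(a["image"][r].astype(float),(3,3))-cv2.blur(b["image"][r].astype(float),(3,3))).mean())
S=np.s_
print("motion at buffer scene",df(q,q0,S[175:250,105:175]),"ref noise",df(q,q0,S[215:260,280:330]))
print("top",df(t,t0,S[150:230,400:470]),"noise", df(t,t0,S[210:260,420:470]))
print("bystanders vs start: skid",df(q,P["scene"],S[175:270,335:375]),"idler",df(q,P["scene"],S[295:330,325:358]),"bearing",df(q,P["scene"],S[250:275,180:205]))
# buffer gap: rows of scene near rail lower end
g=q["image"].mean(2)
for v in range(192,220,3): print(v,g[v,108:162:2].astype(int).tolist())
g0=P["scene"]["image"].mean(2)
print("buffer row before",[ (v,g0[v,108:150:2].astype(int).tolist()) for v in (198,204,210)])
E
```

```text
motion at buffer scene 0.7259047619047619 ref noise 2.667275720164609
top 1.7834854497354498 noise 0.6508296296296294
bystanders vs start: skid 4.266101364522417 idler 0.8336700336700335 bearing 0.9206518518518516
192 [163, 184, 192, 190, 192, 188, 193, 193, 191, 194, 194, 192, 174, 69, 66, 66, 76, 90, 150, 195, 194, 190, 191, 192, 193, 191, 192]
195 [150, 194, 193, 193, 184, 150, 114, 138, 131, 108, 105, 127, 173, 149, 129, 121, 113, 103, 111, 187, 197, 189, 192, 189, 193, 192, 190]
198 [182, 190, 190, 152, 104, 82, 72, 91, 87, 92, 106, 159, 183, 165, 148, 145, 144, 149, 155, 166, 175, 176, 177, 175, 181, 189, 190]
201 [194, 193, 191, 119, 82, 69, 69, 80, 79, 81, 96, 134, 164, 155, 173, 157, 127, 176, 154, 162, 160, 154, 177, 182, 136, 183, 185]
204 [195, 193, 195, 173, 83, 72, 69, 64, 83, 82, 77, 91, 154, 166, 139, 136, 161, 162, 167, 170, 175, 179, 154, 148, 130, 178, 194]
207 [196, 194, 194, 198, 129, 79, 69, 81, 80, 86, 82, 89, 140, 168, 126, 98, 133, 163, 142, 133, 114, 130, 162, 132, 136, 178, 192]
210 [191, 193, 194, 194, 194, 195, 152, 71, 81, 84, 81, 77, 118, 128, 84, 79, 88, 121, 165, 159, 152, 173, 155, 82, 89, 89, 87]
213 [192, 193, 193, 192, 191, 190, 185, 113, 99, 89, 80, 82, 77, 76, 72, 79, 88, 84, 81, 95, 110, 101, 79, 74, 78, 80, 81]
216 [190, 187, 188, 189, 188, 191, 170, 108, 178, 176, 124, 109, 75, 75, 91, 100, 100, 149, 84, 74, 75, 73, 92, 111, 104, 100, 93]
219 [191, 186, 184, 189, 186, 187, 120, 130, 173, 144, 156, 122, 94, 90, 99, 127, 185, 186, 116, 73, 79, 72, 122, 198, 199, 196, 197]
buffer row before [(198, [182, 194, 191, 151, 108, 86, 76, 86, 91, 89, 149, 172, 166, 165, 161, 164, 162, 160, 159, 166, 168]), (204, [196, 192, 192, 176, 90, 74, 69, 67, 82, 82, 86, 174, 201, 196, 199, 196, 195, 194, 191, 193, 192]), (210, [193, 194, 193, 194, 191, 192, 158, 76, 81, 87, 90, 82, 71, 77, 86, 87, 87, 90, 87, 85, 88])]
```

The hanger is at rest with its roller flush against the buffer, no gap at scene col 131. One last check that the plain hanger has not shifted, then I hand in.

```bash
python3 - <<'E'
from station import r, viewer, job
from h import *
P=pickle.load(open("p0.pkl","rb")); s,t,q=pickle.load(open("w12.pkl","rb"))
for n,a,b,(x,y,w,h) in [("skid scene",P["scene"],q,(342,182,28,45)),("skid legs",P["scene"],q,(335,225,45,25)),("stand",P["scene"],q,(318,205,30,60)),("skid top",P["top"],t,(160,200,55,40)),("bearing scene",P["scene"],q,(180,250,25,25)),("idler",P["scene"],q,(325,295,33,35))]:
    T=a["image"][y:y+h,x:x+w]; A=b["image"][y-6:y+h+6,x-6:x+w+6]; m=cv2.matchTemplate(A,T,cv2.TM_CCOEFF_NORMED); _,v,_,l=cv2.minMaxLoc(m); print(n,round(v,3),"shift px",(l[0]-6,l[1]-6))
print(np.round(r.sense()["wrist_force"],1)); job.finish_job()
E
```

```text
skid scene 0.996 shift px (0, 0)
skid legs 0.994 shift px (0, 0)
stand 0.798 shift px (0, 0)
skid top 0.975 shift px (0, 0)
bearing scene 0.996 shift px (0, 0)
idler 0.998 shift px (0, 0)
[-0.4 -0.5  0.6]
the job is handed in; nothing more can be done
```

The roller hanger is on the rail, through the spring dog, and resting against the rubber buffer. I handed the job in at about 25.5 s of the 58 s allowed; no verdict is reported.

**Off the bar:** My first lift was wrong. I raised it about 26 mm instead of 12, so the pulley jammed under the parking bar with about 26 N at the wrist. The hanger slipped about 30 mm in the jaws and tilted 6°. I freed it, hung it back on its own bar, gripped it again and took it off cleanly.

**Onto the rail:** The leg touched the rail lightly, at about 2 N, within a millimetre of where the cameras predicted. I backed off 8 mm and lowered until both rollers sat on the rail. The contact peaked at about 12 N.

**Through the dog:** Pushing through showed about 4.5 N of resistance. I let go about 180 mm below the loading place, and it rolled down by itself.

**Last checks:**
- **Hanger:** it had stopped moving, with no gap between the front roller and the buffer.
- **Plain hanger, idler and bearing:** none had shifted by a pixel.
- **Arm:** it was clear, open and touching nothing.
- **Weak match:** the image check on the parking stand gave a poor score (0.80) but no shift. I did not look into why; changed shadows may explain it.

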